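# Load a tongued wing plank into a hinged-bar drill jig

### The arm

A 6-joint arm with a two-finger parallel gripper is mounted at the origin on the work surface; the furniture and walls round the work are solid. World frame = base frame: x ahead of the robot, y to its left, z up, the work surface at z = 0. Lengths are in mm, angles in degrees, forces in N, time in s.
With the tool pointing down it reaches from about 300 to 850 mm from the base axis. Payload 4.2 kg.
Tool frame: the origin (TCP) lies between the finger pads, 19 mm behind the fingertips; this is the grasp point; z points along the fingers, y is the line along which they close (so a half turn about z gives the same grasp; the last joint's range is limited). The gripper opens to 91 mm and grips with 3 to 60 N. Pads are 32 mm wide; open, the fingers measure 118 mm over their backs; the gripper's body (76 mm by 178 mm) begins 60 mm behind the grasp point.
Start: joints at [-70.015, 18.312, 89.639, -0, 72.044, -1.146], TCP at [207.289, -536.351, 232.776] pointing down, gripper open.
Joint ranges: [-177.97, 177.97], [-48.28, 115.42], [12.27, 149.76], [-77.06, 257.06], [2.81, 150.46], [-146.56, 146.56]. Speed limits (degrees/s): [147.25, 147.25, 180, 180, 180, 180].

### API

Orientations are given as [roll, pitch, yaw] about the fixed x, y, z axes, in that order (R = Rz(yaw) Ry(pitch) Rx(roll)).
In Python, from workcell import env gives the robot as it stands.
- The arm moves only by the tool move_arm, never from a script. Its argument "plan" is a list of rows, each a list of 3 entries, a list of its own where there are three numbers: the shift along the world's x, y, z in cm, then the turn about the world's z in degrees, then the closure, from 0 (fully open) to 1 (shut). In form: [[[x, y, z], turn, claw], ...]. A call has 1 to 5 rows; each row shifts and turns the commanded pose from where the row before left it; what a row does not reach is not made up. A row lasts 1/10 s, in which the tool goes at most 50 mm and 8.59 degrees, less where a joint would pass 70% of its speed; a pose out of reach is approached as far as the arm can. A call is refused whole if a number of a shift passes 5 or a number of a turn 8.59, either way. A call with a gripper value outside its range is refused whole. The fingers move at their own pace and stop on an object; "squeeze" is the grip in N (left out, the last holds). Time passes only in rows, so rows that do not move let the fingers close. It gives the time, the measured TCP pose, the force, the opening and the grip force at its end, in the units of the state.
- env.state(): the state, without advancing time (a new reading comes with each control period).
- env.grab_frame(name): name is "side" or "top"; returns a dict with "frame" (480x640x3 uint8, red, green, blue), "z_map" (480x640 float32, mm along the optical axis (not along the pixel's ray), 0 where there is no reading), "fovy" (degrees; the focal length in pixels is half the picture's height over the tangent of half this angle, whatever the lens; pixels are square), "cx", "cy" (the principal point, pixels), "position" and "orientation" of the camera in the world. Camera axes: x right, y down, z forward; pixel columns grow to the right and rows downward; lengths in mm; the calibration is good to about 2 mm. A picture is of the moment at which its call begins.
- env.job_done(): hands the job in; it is judged then, once.
Trained networks look in a picture, given as the dict that the camera call returned (one of the last four; its "shot" number tells which), for a name from the list of things; names that differ only in an ending like _2 or _b are one class to them, and where a whole thing is asked for, a point or a joint stands for the part that bears it (a point fixed in the world has none). Each returns a list of dicts, best first, with "score" (0 to 1); they miss things now and then, are a little off and sometimes report something else, mostly with a low value. They report only what shows in the picture. A call takes as long as a camera call.
- env.search_frame(picture, label): "point" ([column, row] in pixels, amid what is visible of it).
- env.landmark_of(picture, label): "point" ([column, row] in pixels: a listed point, or the origin of a listed thing).
The state is a dict: "time_s": time; "qpos": joint angles; "qvel": joint speeds; "effort": joint torques, N m; "ee_pos": TCP position; "ee_rot": TCP orientation; "force": force on the tool from outside, world axes, zero at the start; "torque": the same for the moment, N m; "gripper_width": finger opening in mm; "gripper_force": force on a finger pad.
Only numpy, scipy, OpenCV 4.12 (cv2) and the standard library are available. Lean on these libraries where they do the work, as an engineer would, in place of code of your own. Each camera call takes 0.05 s, during which the arm holds its last target. There are 200 camera calls.

### The job

Load the plank from the sloped stand into the drill jig: flip the toggle clamp fully open and swing the hold-down bar up past upright so that it stays open by itself. Set the plank in at an angle so its tongue enters the groove of the rail and lower it flat on the bed, then bring the bar gently back down over its edge, without letting it slam, and snap the clamp shut on it. Leave the deburring tool and the blue bin where they are.

Things in the scene. Friction and masses are not known exactly. Their poses are not given: they have to be found in the camera images.
- drill_jig: Dark steel drill jig fixed to the bench, base plate 136x372x12 mm; bed = plate top, 12 mm up. Origin: plate underside, below the plank's seat. +x: from the low near fence to the grooved rail (away from the robot); +y: from bar hinge to toggle clamp (robot's left). Fence 8 mm high, inner face x=-41.5, bevelled; end stops 8 mm high at y=+-79 mm. Plank pocket has 3 mm play in x, 8 mm in y in all.
- seat (a point): Point on the bed, 12 mm above the jig's origin, axes as the jig: where the plank's origin belongs (same axes) when it lies home.
- groove (a point): Mid-length of the groove's mouth at its floor, axes as the jig; 43.5 mm beyond seat in +x, 1.5 mm above the bed. Groove runs 12 mm deep in +x, 170 mm along y; 9 mm high at the back, flared to 11.5 mm at the mouth; its upper lip tops out 19 mm above the bed. The lip keeps the tongue from dropping in from above, the fence from going in flat: it enters tilted, near edge up 10 to 25 degrees.
- plank: Loose bare-aluminium plank, 0.3 to 0.5 kg: slab 80 (x) x150 (y) x12 mm, tongue 6 mm thick on the +x long edge standing 14 mm out (3 mm above the underside), upright web 8 mm thick along y 12 mm to the +x side of the middle, top 56 mm above the underside. Origin: middle of the slab's underside, z up. Starts on the sloped stand, tilted 29 degrees, tongue down and away from the robot.
- tongue (a point): Mid-length of the tongue's lower outer edge: x=+54, z=3 mm in the plank's frame.
- web (a point): Grip point on the plank's web: x=+12, z=44 mm in the plank's frame, 12 mm below the web's top; pinch across the 8 mm (plank x), near the centre of mass. With tips 19 mm past the TCP they clear the rail's lip.
- clamp_handle (a joint): Opening of the toggle clamp, rad: 0 locked (handle low, pointing along jig +y; foot pressing on the bar's free end), 1.62 fully open (handle upright). Light snap at the start, then slight friction; stays where left. Over-centre: while locked the bar cannot be lifted. Above 1.1 the clamp is clear of the bar.
- clamp_pivot (a point): Axis of the clamp handle, parallel to jig x, fixed to the jig, 62 mm above the bench. Opening lifts the handle end up about this axis (positive turn about jig +x).
- clamp_grip (a point): Point on the black flat-sided handle grip (14 mm thick along jig x, 18 mm deep, 80 mm long), 80 mm from clamp_pivot and 26 mm short of the grip's end; moves with the handle. Free to pinch from above across jig x. A pinch kept upright while the handle turns slips about 10 mm: go a little past each end; both ends have firm stops.
- hold_bar (a joint): Opening of the hold-down bar, rad: 0 down (level, underside 13.5 mm above the bed, 1.5 mm over a seated plank's near edge), 1.85 open against its stop. Beyond 1.57 it stays open by its weight; below that it falls shut. Bar 20x12 mm, 200 mm long, 0.25 kg, with drill bushes.
- bar_hinge (a point): Axis of the bar, parallel to jig x, at the jig's -y end, 31.5 mm above the bench. The free end goes up and over towards -y (positive turn about jig +x).
- bar_lug (a point): Centre of the rounded head of the steel lifting lug on the bar (24 mm thick along jig x, head 26 mm across), 170 mm from the hinge along the bar and 25 mm above the bar's mid-plane (19 mm above its top, lug ends 13 mm higher); moves with the bar, whose end is 31 mm beyond. Free to pinch across jig x; 28 mm to the web of a seated plank.
- deburr_tool: Blue deburring tool, 17x143x17 mm, lying on the bench beyond the jig's left end. Leave alone.
- small_bin: Small blue bin with rivets, 93x72x42 mm, on the bench at the left. Leave alone.
- stand: Grey folded-sheet part stand, 120 mm wide, fixed to the bench at the robot's right; its 110 mm ramp falls 29 degrees towards +x to a 13 mm turned-up lip on which the plank's tongue rests; top edge 67 mm above the bench. Origin: underside centre. The web on it slopes too: tilt the tool with the plank to pinch it.

How it is judged:
By the outcome, as a careful person would: the job done as asked, in the order asked, and still so for the second after the job is handed in, with the robot touching nothing.
It also fails if it takes over 72 s, if anything falls off the work surface, if the arm or the gripper's body presses on something with over 40 N, if the wrist force passes 120 N, or if a joint passes its speed limit or range.

## Working session

There is one attempt and no reset: what is moved stays moved. The work goes in short steps, Python scripts to look and compute and a tool call to move; the robot and the scene stay as the last step left them, time stands still between calls to the robot, and variables do not carry over. Pictures are saved under pics/ and viewed, at most 10 in all, crops included, and the job is handed in when it is done.

Besides the shell and the picture viewer there is one more tool, called after "Request:" as name([rows], argument=value, ...), one row to a line, values as JSON. move_arm: Moves the arm, as the interface text tells. Its arguments: {"type":"object","properties":{"plan":{"type":"array","items":{"type":"array"}},"squeeze":{"type":"number"}},"required":["plan"]}

```bash
mkdir -p pics; cat > h.py <<'E'
import numpy as np, cv2
from workcell import env
def mat(o):
    o=np.asarray(o,float)
    if o.shape==(3,3): return o
    from scipy.spatial.transform import Rotation as R
    return R.from_euler('xyz',o,degrees=True).as_matrix() if o.size==3 else R.from_quat(o).as_matrix()
def cloud(p):
    f=240/np.tan(np.radians(p['fovy'])/2); z=p['z_map'].astype(float)
    v,u=np.mgrid[:480,:640]
    c=np.stack([(u-p['cx'])/f*z,(v-p['cy'])/f*z,z],-1)
    w=c@mat(p['orientation']).T+np.array(p['position']); w[z==0]=np.nan
    return w
def proj(p,X):
    f=240/np.tan(np.radians(p['fovy'])/2)
    c=(np.atleast_2d(X)-np.array(p['position']))@mat(p['orientation'])
    return np.c_[c[:,0]/c[:,2]*f+p['cx'],c[:,1]/c[:,2]*f+p['cy']]
def save(p,n): cv2.imwrite(f'pics/{n}.png',p['frame'][...,::-1])
E
python3 - <<'E'
from h import *
np.set_printoptions(precision=1,suppress=True)
for n in ('side','top'):
    p=env.grab_frame(n); save(p,n+'0'); print(n,p['position'],p['orientation'],p['fovy'],p['cx'],p['cy'])
    w=cloud(p); np.save(n+'0.npy',w)
    for l in 'drill_jig seat groove plank tongue web clamp_pivot clamp_grip bar_hinge bar_lug deburr_tool small_bin stand'.split():
        for d in env.landmark_of(p,l)[:2]:
            c,r=d['point']; i,j=int(round(r)),int(round(c))
            print(l,round(d['score'],2),np.round([c,r]),w[i,j] if 0<=i<480 and 0<=j<640 else '')
print(env.state())
E
```

```text
side [ 426.1 1113.8  957.3] [-131.6    0.7 -174.8] 55.27120994779668 317.85831534341156 234.99489762766308
drill_jig 0.72 [346. 241.] [445.7  79.   13.7]
seat 0.83 [346. 241.] [445.7  79.   13.7]
groove 0.95 [328. 236.] [500.9  78.1  29.6]
plank 0.94 [361. 166.] [ 409.4 -281.3   51.2]
tongue 0.85 [346. 174.] [ 462.5 -303.8   -0.8]
web 0.63 [355. 154.] [ 433.1 -335.1   66.6]
clamp_pivot 0.59 [342. 278.] [448.6 282.8  66.7]
clamp_grip 0.59 [269. 318.] [630.  389.4  14.9]
clamp_grip 0.54 [335. 295.] [462.8 354.6  80. ]
bar_hinge 0.84 [362. 217.] [399.8 -19.4  30.6]
bar_lug 0.83 [350. 244.] [432.7 147.7  65.6]
deburr_tool 0.7 [272. 319.] [625.3 378.5  -2.6]
small_bin 0.77 [321. 380.] [482.2 546.3   0.5]
top [ 434.6   95.4 1351.6] [-176.2    0.5  -89.2] 46.35547027910284 318.6942925671737 239.4957120510337
drill_jig 0.82 [338. 270.] [450.   60.8  18.2]
drill_jig 0.54 [136. 255.] [480.  548.6   1.6]
seat 0.7 [332. 268.] [454.7  74.9   8.9]
groove 0.62 [338. 247.] [504.4  61.5  24.5]
plank 0.63 [497. 290.] [ 408.5 -303.5   57. ]
tongue 0.72 [490. 270.] [ 454.6 -296.6   27. ]
web 0.59 [497. 279.] [ 433.7 -297.1   78.2]
web 0.42 [337. 270.] [450.1  63.   12.2]
clamp_grip 0.81 [212. 263.] [461.5 349.1  77.4]
clamp_grip 0.63 [497. 278.] [ 436.  -296.1   81.4]
bar_hinge 0.82 [373. 288.] [409.  -20.7  39.3]
bar_lug 0.45 [205. 196.] [624.3 383.5  10.5]
deburr_tool 0.72 [206. 194.] [628.5 380.1  15.4]
deburr_tool 0.22 [492. 271.] [ 452.3 -301.4   26.5]
small_bin 0.83 [140. 252.] [487.3 537.7   5.7]
{'time_s': 1.4, 'qpos': array([-70. ,  18.3,  89.6,   0. ,  72. ,  -1.1]), 'qvel': array([ 0. ,  0. , -0. , -0.1,  0.1, -0.1]), 'effort': array([  0. , -41.2, -23.2,   0.1,   0. ,   0. ]), 'ee_pos': array([ 207.3, -536.3,  232.8]), 'ee_rot': array([180. ,  -0. ,  21.1]), 'force': array([0.9, 0.5, 0.4]), 'torque': array([-0.,  0.,  0.]), 'gripper_force': 0.0, 'gripper_width': 91.49859575092847}
```

```bash
python3 - <<'E'
import cv2
a=cv2.imread('pics/top0.png')[180:330,120:560]; cv2.imwrite('pics/top0c.png',cv2.resize(a,None,fx=1.8,fy=1.8,interpolation=cv2.INTER_CUBIC))
a=cv2.imread('pics/side0.png')[120:340,220:440]; cv2.imwrite('pics/side0c.png',cv2.resize(a,None,fx=2.7,fy=2.7,interpolation=cv2.INTER_CUBIC))
E
```

```text
(no output)
```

View pics/top0c.png

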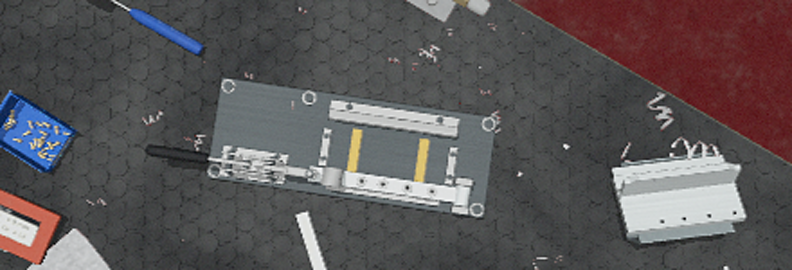

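View pics/side0c.png

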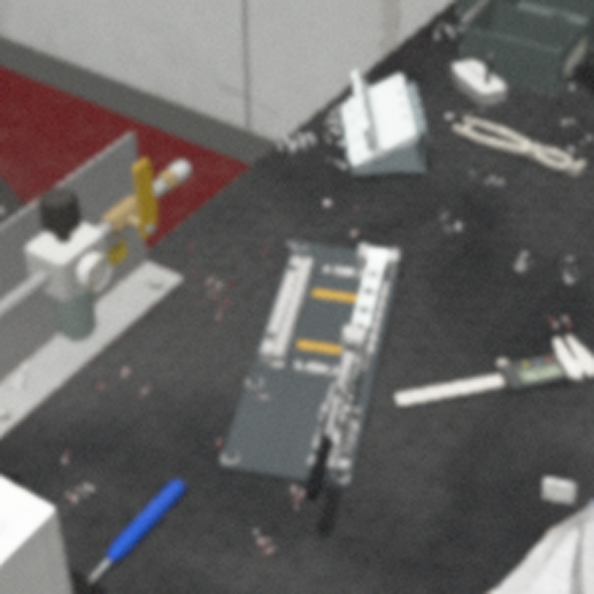

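```bash
python3 - <<'E'
from h import *
np.set_printoptions(precision=1,suppress=True)
for n in ('top','side'):
    w=np.load(n+'0.npy'); x,y,z=w[...,0],w[...,1],w[...,2]
    roi=(x>340)&(x<570)&(y>-70)&(y<300)
    b=roi&(np.abs(z)<6); print(n,'bench z',np.nanmedian(z[roi&(z<5)]),'std',np.nanstd(z[b]))
    m=roi&(z>7)
    if n=='top':
        q=m&(z<17)
    else: q=m&(z<17)
    k=cv2.morphologyEx(m.astype(np.uint8),cv2.MORPH_OPEN,np.ones((3,3)))
    lab,L=cv2.connectedComponents(k)[0:2]
    big=L==1+np.argmax([ (L==i).sum() for i in range(1,lab)])
    r=cv2.minAreaRect(w[big][:,:2].astype(np.float32)); print('plate rect',r)
    # in rotated frame yaw -8
    a=np.radians(-8.0); c,s=np.cos(a),np.sin(a)
    u=c*x+s*y; v=-s*x+c*y
    for name,mm in (('rail',roi&(z>24)&(u>470)),):
        print(name, mm.sum(), np.nanpercentile(u[mm],[2,50,98]),np.nanpercentile(v[mm],[1,50,99]),np.nanmedian(z[mm]))
        pts=w[mm][:,:2].astype(np.float32); print(cv2.minAreaRect(pts), np.degrees(np.arctan2(*np.linalg.svd(pts-pts.mean(0))[2][0])))
# colour ortho
p=env.grab_frame('top')
import numpy as np
for z,nm in ((20,'o20'),):
    g=np.mgrid[530:350:-0.5,270:-80:-0.5]; G=np.stack([g[0].ravel(),g[1].ravel(),np.full(g[0].size,z)],-1)
    uv=proj(p,G).astype(np.float32); sh=g[0].shape
    o=cv2.remap(p['frame'],uv[:,0].reshape(sh),uv[:,1].reshape(sh),cv2.INTER_CUBIC)
    for t in range(0,sh[0],100): cv2.putText(o,str(530-t//2),(0,t+10),0,.35,(255,255,0))
    for t in range(0,sh[1],100): cv2.putText(o,str(270-t//2),(t,355),0,.35,(255,255,0)); cv2.line(o,(t,340),(t,345),(255,255,0))
    cv2.imwrite(f'pics/{nm}.png',o[...,::-1])
# plank
w=np.load('top0.npy'); x,y,z=w[...,0],w[...,1],w[...,2]
roi=(x>340)&(x<520)&(y>-420)&(y<-200)&(z>8)
pts=w[roi]; print('plank',len(pts)); 
o=pts[:,:2]; print(cv2.minAreaRect(o.astype(np.float32)))
hi=pts[pts[:,2]>66]; print('web top?',len(hi), cv2.minAreaRect(hi[:,:2].astype(np.float32)),np.percentile(hi[:,2],[50,90,98]))
np.savetxt('pl.txt',pts,fmt='%.1f')
E
```

```text
top bench z 0.059626992423545744 std 2.6173062815584425
plate rect ((470.05706787109375, 116.36405944824219), (371.929443359375, 136.29685974121094), 82.37726593017578)
rail 764 [482.6 494.9 506.7] [ 47.9 132.1 215.2] 30.752833032915305
((517.7426147460938, 128.64874267578125), (305.9122009277344, 25.915964126586914), 82.10480499267578) -172.1974
side bench z -0.04169851640949673 std 2.1372548833156975
plate rect ((470.7945861816406, 115.58122253417969), (372.5429992675781, 136.57772827148438), 82.3633804321289)
rail 313 [483.6 495.7 507.5] [ 45.8 137.6 213.3] 30.505335420147162
((509.0870666503906, 59.25809097290039), (172.81956481933594, 25.311540603637695), 82.46455383300781) 7.7342224
plank 3057
((438.45501708984375, -299.58685302734375), (161.3609619140625, 152.5069580078125), 7.950720310211182)
web top? 942 ((402.77374267578125, -304.324462890625), (86.94733428955078, 148.88140869140625), 7.61014461517334) [71.9 86.2 89.2]
```

View pics/o20.png

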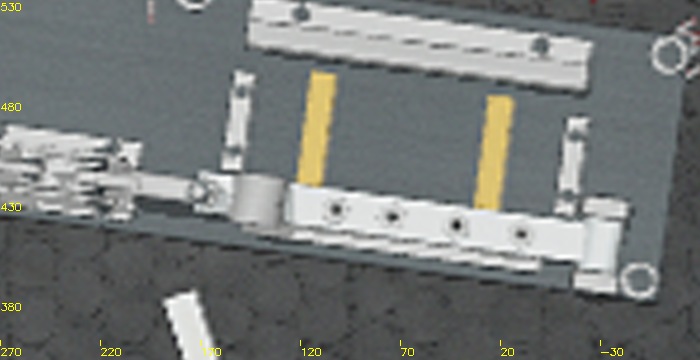

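```bash
cat >> h.py <<'E'
O=np.array([453.6,67.5]); YA=np.radians(-7.6)
EX=np.array([np.cos(YA),np.sin(YA)]); EY=np.array([-EX[1],EX[0]])
def tojig(w): d=w[...,:2]-O; return np.stack([d@EX,d@EY,w[...,2]],-1)
def fromjig(q): q=np.asarray(q,float); return np.r_[O+q[0]*EX+q[1]*EY,q[2]]
E
python3 - <<'E'
from h import *
np.set_printoptions(precision=1,suppress=True)
for n in('top','side'):
    w=np.load(n+'0.npy'); J=tojig(w).reshape(-1,3); J=J[~np.isnan(J[:,0])]
    h=J[(J[:,2]>25)&(J[:,1]>225)&(J[:,1]<340)&(abs(J[:,0]+25)<45)]
    print(n,'handle')
    for a in range(225,340,12):
        s=h[(h[:,1]>=a)&(h[:,1]<a+12)]
        if len(s)>3: print(a,len(s),np.percentile(s[:,0],[3,50,97]),np.percentile(s[:,2],[10,50,95]))
    l=J[(J[:,2]>58)&(J[:,1]>40)&(J[:,1]<115)&(abs(J[:,0]+30)<30)]; print('lug',len(l),np.percentile(l,[3,50,97],axis=0))
    r=J[(J[:,2]>26)&(J[:,0]>30)&(J[:,0]<85)&(abs(J[:,1])<110)]; print('rail',np.percentile(r,[2,50,98],axis=0))
    b=J[(J[:,2]>33)&(J[:,2]<42)&(J[:,1]>-60)&(J[:,1]<50)&(abs(J[:,0]+30)<30)]; print('bar',np.percentile(b,[3,50,97],axis=0))
    # plank frame
    a=np.radians(7.7);c,s=np.cos(a),np.sin(a)
    W=w.reshape(-1,3);W=W[(W[:,0]>340)&(W[:,0]<520)&(W[:,1]>-420)&(W[:,1]<-200)&(W[:,2]>8)]
    U=np.c_[W[:,0]*c+W[:,1]*s,-W[:,0]*s+W[:,1]*c,W[:,2]]
    print('v range',np.percentile(U[:,1],[1,50,99]))
    for a in range(325,465,6):
        t=U[(U[:,0]>=a)&(U[:,0]<a+6)]
        if len(t)>5: print(a,len(t),np.percentile(t[:,2],[5,50,95]))
E
```

```text
top handle
225 28 [-38.7 -32.9 -26.9] [67.5 71.7 77.1]
237 34 [-38.3 -31.3 -25.7] [69.5 73.8 78.1]
249 34 [-39.  -32.6 -25.8] [71.7 75.4 80.2]
261 31 [-38.8 -32.2 -25.8] [74.  76.2 81.8]
273 34 [-38.7 -32.1 -26.5] [73.7 77.7 81.6]
285 32 [-38.1 -32.8 -25.9] [74.8 78.9 82.6]
297 22 [-38.9 -32.2 -25.5] [73.9 78.8 82. ]
lug 170 [[-43.3  58.1  60.6]
 [-32.3  75.5  67.3]
 [-21.8 112.5  76.5]]
rail [[ 42.9 -80.3  26.4]
 [ 55.2   1.8  31. ]
 [ 67.   81.9  37. ]]
bar [[-41.8 -56.8  34.1]
 [-32.4  -5.9  38.3]
 [-22.9  47.2  41.5]]
v range [-428.1 -354.4 -281.3]
325 145 [58.4 64.2 69.5]
331 179 [65.2 69.9 75.1]
337 184 [62.2 67.5 71.1]
343 185 [59.1 63.9 69. ]
349 181 [55.9 61.2 65.2]
355 179 [53.2 57.4 62.3]
361 185 [49.3 53.9 58.7]
367 173 [46.3 51.2 55.3]
373 163 [47.4 53.3 58.3]
379 165 [52.1 62.9 68.9]
385 169 [43.9 73.9 80. ]
391 184 [37.9 83.4 88.9]
397 230 [29.3 82.  89.2]
403 161 [23.5 28.1 32.5]
409 150 [20.6 24.9 30.3]
415 68 [22.5 26.7 30.5]
421 22 [10.  24.2 30.3]
427 15 [11.5 20.8 30.6]
433 11 [12.9 20.6 27.9]
439 6 [10.  12.6 19.3]
457 10 [11.1 17.6 21.7]
463 8 [15.7 19.4 21. ]

[... 242 characters left out ...]
8.4 -32.2 -25.3] [76.1 78.5 80.7]
297 29 [-37.  -32.2 -26.7] [68.5 75.9 81.2]
lug 88 [[-43.   59.7  60.8]
 [-32.8  77.2  66.1]
 [-20.3 110.5  75.6]]
rail [[ 43.7 -82.8  26.7]
 [ 56.1   5.9  30.5]
 [ 67.6  82.2  35. ]]
bar [[-41.1 -55.9  34. ]
 [-32.1 -14.   37.7]
 [-22.1  24.   41.3]]
v range [-432.2 -342.5 -281.2]
325 27 [60.6 63.9 67.8]
331 43 [64.6 70.2 72.9]
337 43 [59.8 67.3 72.2]
343 51 [54.6 64.3 69.4]
349 51 [54.7 61.5 66.3]
355 45 [50.7 57.7 63.1]
361 50 [46.1 53.9 59.9]
367 43 [44.6 52.2 54.7]
373 39 [35.8 51.8 55.5]
379 40 [37.5 58.9 66.7]
385 44 [33.6 68.1 77.6]
391 70 [33.8 43.4 88. ]
397 86 [28.6 37.7 87.4]
403 44 [24.5 28.4 32.4]
409 41 [20.9 24.8 28. ]
415 19 [23.  26.  29.4]
```

Request:
move_arm([
  [[1.26, 4.43, 0], 3.065, 0],
  [[1.26, 4.43, 0], 3.065, 0],
  [[1.26, 4.43, 0], 3.065, 0],
  [[1.26, 4.43, 0], 3.065, 0],
  [[1.26, 4.43, 0], 3.065, 0],
])

```text
time_s: 1.95
ee_pos: [270.4, -313.1, 232.9]
ee_rot: [180.0, -0.0, 36.5]
force: [1.1, 0.6, -0.2]
gripper_width: 91.1
gripper_force: 0.0
```

Request:
move_arm([
  [[1.26, 4.43, 0], 3.065, 0],
  [[1.26, 4.43, 0], 3.065, 0],
  [[1.26, 4.43, 0], 3.065, 0],
  [[1.26, 4.43, 0], 3.065, 0],
  [[1.26, 4.43, 0], 3.065, 0],
])

```text
time_s: 2.45
ee_pos: [333.4, -91.6, 233.2]
ee_rot: [179.9, -0.0, 51.9]
force: [1.2, -0.5, -0.6]
gripper_width: 91.2
gripper_force: 0.0
```

Request:
move_arm([
  [[1.26, 4.43, 0], 3.065, 0],
  [[1.26, 4.43, 0], 3.065, 0],
  [[1.26, 4.43, 0], 3.065, 0],
  [[1.26, 4.43, 0], 3.065, 0],
  [[1.26, 4.43, 0], 3.065, 0],
])

```text
time_s: 2.95
ee_pos: [396.4, 130.2, 233.1]
ee_rot: [179.9, -0.0, 67.3]
force: [0.7, -0.8, 0.3]
gripper_width: 91.3
gripper_force: 0.0
```

Request:
move_arm([
  [[1.26, 4.43, 0], 3.065, 0.3],
  [[1.26, 4.43, 0], 3.065, 0.3],
  [[1.26, 4.43, 0], 3.065, 0.3],
  [[1.26, 4.43, 0], 3.065, 0.3],
  [[1.26, 4.43, 0], 3.065, 0.3],
])

```text
time_s: 3.45
ee_pos: [459.5, 351.7, 232.8]
ee_rot: [180.0, 0.0, 82.6]
force: [0.9, 0.3, 0.2]
gripper_width: 63.8
gripper_force: 0.0
```

Request:
move_arm([
  [[0, 0, -4], 0, 0.4],
  [[0, 0, -4], 0, 0.4],
  [[0, 0, 0], 0, 0.4],
])

```text
time_s: 3.75
ee_pos: [456.1, 347.7, 147.5]
ee_rot: [-179.5, 0.5, 82.5]
force: [-0.1, 0.6, -0.5]
gripper_width: 54.7
gripper_force: 0.0
```

Request:
move_arm([
  [[0, 0, -3], 0, 0.4],
  [[0, 0, -3], 0, 0.4],
  [[0, 0, -2.1], 0, 0.4],
  [[0, 0, 0], 0, 0.4],
  [[0, 0, 0], 0, 0.4],
])

```text
time_s: 4.25
ee_pos: [460.4, 350.2, 73.6]
ee_rot: [179.9, -0.1, 82.4]
force: [-0.3, 0.6, 0.7]
gripper_width: 54.9
gripper_force: 0.0
```

```bash
python3 - <<'E'
from h import *
s=env.state(); print(s['ee_pos'],s['force'],tojig(np.array(s['ee_pos'])))
p=env.grab_frame('side'); a=p['frame'][260:340,270:400]; cv2.imwrite('pics/s1.png',cv2.resize(a,None,fx=5,fy=5,interpolation=cv2.INTER_CUBIC)[...,::-1])
E
```

```text
[460.40954749 350.20194081  73.57079398] [-0.28110028  0.56556615  0.73204366] [-30.63940892 281.11916316  73.57079398]
```

View pics/s1.png

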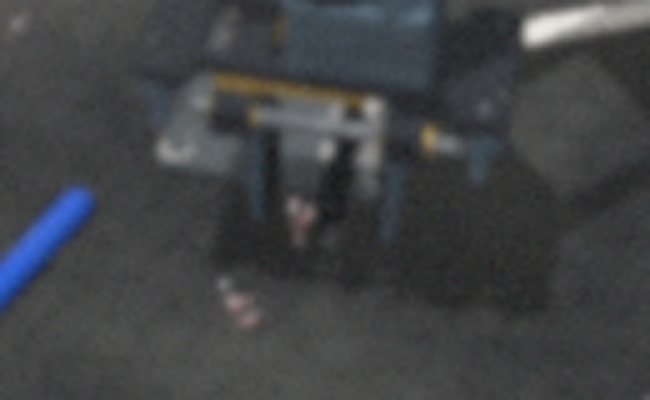

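Request:
move_arm([
  [[0, 0, -0.2], 0, 1],
  [[0, 0, -0.1], 0, 1],
  [[0, 0, 0], 0, 1],
  [[0, 0, 0], 0, 1],
], squeeze=20)

```text
time_s: 4.7
ee_pos: [459.4, 349.7, 69.1]
ee_rot: [180.0, -0.0, 82.4]
force: [-1.3, 0.4, 0.3]
gripper_width: 25.8
gripper_force: 0.0
```

Request:
move_arm([
  [[-0.02, -0.13, 0.91], 0, 1],
  [[-0.03, -0.22, 0.81], 0, 1],
  [[-0.04, -0.3, 0.78], 0, 1],
  [[-0.05, -0.38, 0.75], 0, 1],
  [[-0.06, -0.46, 0.7], 0, 1],
])

```text
time_s: 5.2
ee_pos: [455.0, 335.9, 108.5]
ee_rot: [-179.7, -0.1, 82.3]
force: [-5.6, 4.9, -3.2]
gripper_width: 13.8
gripper_force: 20.0
```

Request:
move_arm([
  [[-0.07, -0.52, 0.65], 0, 1],
  [[-0.08, -0.6, 0.6], 0, 1],
  [[-0.09, -0.65, 0.52], 0, 1],
  [[-0.09, -0.7, 0.46], 0, 1],
  [[-0.1, -0.75, 0.38], 0, 1],
])

```text
time_s: 5.7
ee_pos: [450.9, 305.3, 135.7]
ee_rot: [-179.8, -0.3, 82.3]
force: [-8.1, 9.3, 2.3]
gripper_width: 14.0
gripper_force: 20.0
```

Request:
move_arm([
  [[-0.1, -0.78, 0.3], 0, 1],
  [[-0.11, -0.81, 0.21], 0, 1],
  [[-0.11, -0.82, 0.14], 0, 1],
  [[-0.11, -0.84, 0.04], 0, 1],
  [[-0.11, -0.84, -0.04], 0, 1],
])

```text
time_s: 6.2
ee_pos: [445.4, 264.6, 143.8]
ee_rot: [-179.8, -0.4, 82.3]
force: [-11.4, 7.6, 12.6]
gripper_width: 13.6
gripper_force: 20.0
```

Request:
move_arm([
  [[-0.11, -0.82, -0.1], 0, 1],
  [[-0.07, -0.54, -0.1], 0, 1],
  [[0, 0, 0], 0, 1],
])

```text
time_s: 6.5
ee_pos: [443.3, 249.1, 141.4]
ee_rot: [-179.8, -0.2, 82.3]
force: [-11.7, 2.7, 14.1]
gripper_width: 14.1
gripper_force: 20.0
```

```bash
python3 - <<'E'
from h import *
s=env.state(); print(s['ee_pos'],s['force'],tojig(np.array(s['ee_pos'])))
p=env.grab_frame('side'); a=p['frame'][220:320,270:410]; cv2.imwrite('pics/s2.png',cv2.resize(a,None,fx=5,fy=5,interpolation=cv2.INTER_CUBIC)[...,::-1])
E
```

```text
[443.29447429 249.05769008 141.38684247] [-11.67247301   2.6844089   14.12948862] [-34.22716195 178.59983223 141.38684247]
```

View pics/s2.png

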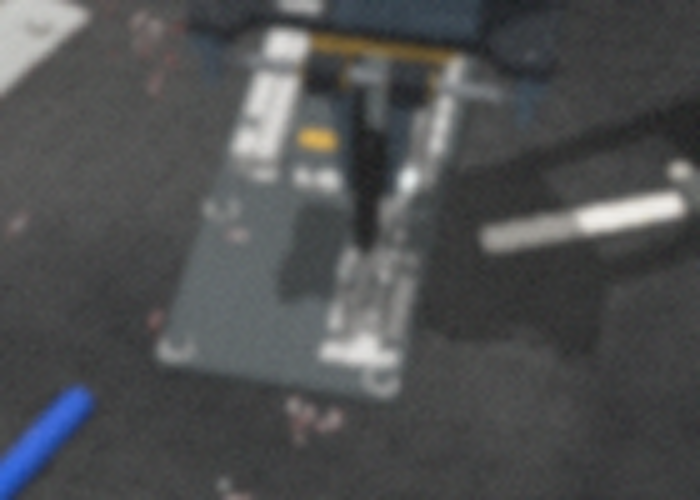

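Request:
move_arm([
  [[-0.07, -0.5, 0], 0, 1],
  [[-0.07, -0.5, 0], 0, 1],
  [[0, 0, 0], 0, 1],
])

```text
time_s: 6.85
ee_pos: [441.8, 238.5, 139.7]
ee_rot: [-179.7, -0.1, 82.4]
force: [-7.3, 2.7, 4.2]
gripper_width: 14.1
gripper_force: 20.0
```

Request:
move_arm([
  [[0, 0, 0], 0, 0.4],
  [[0, 0, 0], 0, 0.4],
  [[0, 0, 4], 0, 0.4],
  [[0, 0, 4], 0, 0.4],
  [[0, 0, 2], 0, 0.4],
])

```text
time_s: 7.35
ee_pos: [446.0, 238.6, 242.7]
ee_rot: [179.7, -0.2, 82.4]
force: [-0.1, -0.4, 0.6]
gripper_width: 50.8
gripper_force: 0.0
```

```bash
cat > hd.py <<'E'
from h import *
np.set_printoptions(precision=1,suppress=True)
s=env.state(); print(s['ee_pos'],s['force'],tojig(np.array(s['ee_pos'])))
p=env.grab_frame('side'); w=cloud(p); J=tojig(w).reshape(-1,3); J=J[~np.isnan(J[:,0])]
h=J[(abs(J[:,0]+32)<14)&(J[:,1]>130)&(J[:,1]<330)&(J[:,2]>55)&(J[:,2]<s['ee_pos'][2]-25)]
for a in range(55,190,10):
    t=h[(h[:,2]>=a)&(h[:,2]<a+10)]
    if len(t)>2: print(a,len(t),np.percentile(t[:,0],[5,50,95]),np.percentile(t[:,1],[5,50,95]))
E
python3 hd.py
```

```text
[446.  238.6 242.7] [-0.1 -0.4  0.6] [-30.2 168.6 242.7]
55 34 [-43.8 -32.9 -21.9] [162.6 202.2 208.6]
65 39 [-43.3 -34.2 -20.6] [157.4 198.3 209.1]
75 15 [-36.9 -34.  -31.2] [147.8 158.1 204.3]
85 12 [-36.9 -34.6 -29.8] [142.5 147.9 203.5]
95 27 [-38.2 -33.2 -25.4] [138.7 201.2 204.9]
105 17 [-37.9 -33.  -26.9] [186.4 200.8 204.9]
115 19 [-38.4 -32.7 -27.3] [190.5 199.  201.7]
125 16 [-38.1 -32.2 -26.8] [189.8 199.1 200.7]
135 18 [-38.3 -34.  -26.4] [191.5 197.8 200.2]
145 21 [-37.8 -31.8 -25.5] [191.  196.3 200.4]
155 21 [-37.4 -30.7 -24.7] [182.4 192.1 197.1]
165 18 [-37.1 -32.5 -26.7] [181.  189.8 196.3]
```

Request:
move_arm([
  [[-0.7, -4.5, 0], 0, 0.45],
  [[-0.69, -4.59, 0], 0, 0.45],
  [[0, 0, -4.6], 0, 0.45],
  [[0, 0, -4.6], 0, 0.45],
  [[0, 0, -3], 0, 0.45],
])

```text
time_s: 7.9
ee_pos: [429.1, 146.0, 114.5]
ee_rot: [-179.9, 0.1, 82.4]
force: [-0.4, 0.4, -0.3]
gripper_width: 50.1
gripper_force: 0.0
```

Request:
move_arm([
  [[0, 0, -2.5], 0, 0.45],
  [[0, 0, -2.5], 0, 0.45],
  [[0, 0, -1.3], 0, 0.45],
  [[0, 0, 0], 0, 0.45],
])

```text
time_s: 8.3
ee_pos: [429.2, 146.5, 52.1]
ee_rot: [-179.8, 0.1, 82.4]
force: [0.8, 0.2, -1.0]
gripper_width: 50.3
gripper_force: 0.0
```

Request:
move_arm([
  [[0, 0, 0], 0, 1],
  [[0, 0, 0], 0, 1],
  [[0, 0, 0], 0, 1],
  [[0, 0, 0], 0, 1],
], squeeze=15)

```text
time_s: 8.7
ee_pos: [429.3, 147.4, 54.5]
ee_rot: [-179.9, -0.0, 82.4]
force: [-4.4, 1.3, 5.0]
gripper_width: 23.4
gripper_force: 15.0
```

```bash
python3 - <<'E'
from h import *
s=env.state(); print(s['ee_pos'],s['force'],tojig(np.array(s['ee_pos'])),s['gripper_width'])
# arc deltas (lug about hinge), world cm
r,a0=171.8,8.37
for n,st in ((24,0),):
    th=np.r_[0,np.linspace(3,110,n)]; a=np.radians(a0+th)
    y=r*np.cos(a); z=r*np.sin(a); dy,dz=np.diff(y)/10,np.diff(z)/10
    for i in range(n): print([round(.1323*dy[i],2),round(.9912*dy[i],2),round(dz[i],2)],end=' ')
E
```

```text
[429.34222395 147.43047446  54.47908285] [-4.35280795  1.34652667  5.00951198] [-34.61600062  76.02008253  54.47908285] 23.364230909899174
[np.float64(-0.02), np.float64(-0.15), np.float64(0.89)] [np.float64(-0.04), np.float64(-0.33), np.float64(1.35)] [np.float64(-0.06), np.float64(-0.44), np.float64(1.32)] [np.float64(-0.07), np.float64(-0.54), np.float64(1.28)] [np.float64(-0.09), np.float64(-0.64), np.float64(1.24)] [np.float64(-0.1), np.float64(-0.74), np.float64(1.18)] [np.float64(-0.11), np.float64(-0.83), np.float64(1.11)] [np.float64(-0.12), np.float64(-0.92), np.float64(1.04)] [np.float64(-0.13), np.float64(-1.0), np.float64(0.96)] [np.float64(-0.14), np.float64(-1.07), np.float64(0.88)] [np.float64(-0.15), np.float64(-1.14), np.float64(0.79)] [np.float64(-0.16), np.float64(-1.2), np.float64(0.69)] [np.float64(-0.17), np.float64(-1.25), np.float64(0.59)] [np.float64(-0.17), np.float64(-1.29), np.float64(0.49)] [np.float64(-0.18), np.float64(-1.33), np.float64(0.38)] [np.float64(-0.18), np.float64(-1.36), np.float64(0.27)] [np.float64(-0.18), np.float64(-1.37), np.float64(0.16)] [np.float64(-0.18), np.float64(-1.38), np.float64(0.05)] [np.float64(-0.18), np.float64(-1.38), np.float64(-0.07)] [np.float64(-0.18), np.float64(-1.37), np.float64(-0.18)] [np.float64(-0.18), np.float64(-1.35), np.float64(-0.29)] [np.float64(-0.18), np.float64(-1.32), np.float64(-0.4)] [np.float64(-0.17), np.float64(-1.29), np.float64(-0.51)] [np.float64(-0.17), np.float64(-1.24), np.float64(-0.61)]
```

Request:
move_arm([
  [[-0.02, -0.15, 0.89], 0, 1],
  [[-0.04, -0.33, 1.35], 0, 1],
  [[-0.06, -0.44, 1.32], 0, 1],
  [[-0.07, -0.54, 1.28], 0, 1],
  [[-0.09, -0.64, 1.24], 0, 1],
])

```text
time_s: 9.2
ee_pos: [426.5, 126.7, 115.6]
ee_rot: [-179.9, -0.1, 82.4]
force: [-3.5, 4.2, -1.3]
gripper_width: 23.7
gripper_force: 15.0
```

Request:
move_arm([
  [[-0.1, -0.74, 1.18], 0, 1],
  [[-0.11, -0.83, 1.11], 0, 1],
  [[-0.12, -0.92, 1.04], 0, 1],
  [[-0.13, -1.0, 0.96], 0, 1],
  [[-0.14, -1.07, 0.88], 0, 1],
])

```text
time_s: 9.7
ee_pos: [420.5, 81.7, 167.8]
ee_rot: [-179.9, -0.2, 82.3]
force: [-4.2, 6.0, 2.6]
gripper_width: 23.8
gripper_force: 15.0
```

Request:
move_arm([
  [[-0.15, -1.14, 0.79], 0, 1],
  [[-0.16, -1.2, 0.69], 0, 1],
  [[-0.17, -1.25, 0.59], 0, 1],
  [[-0.17, -1.29, 0.49], 0, 1],
  [[-0.18, -1.33, 0.38], 0, 1],
])

```text
time_s: 10.2
ee_pos: [412.1, 19.5, 197.8]
ee_rot: [-179.9, -0.2, 82.4]
force: [-6.2, 5.4, 7.7]
gripper_width: 23.6
gripper_force: 15.0
```

Request:
move_arm([
  [[-0.18, -1.36, 0.27], 0, 1],
  [[-0.18, -1.37, 0.16], 0, 1],
  [[-0.18, -1.38, 0.05], 0, 1],
  [[-0.18, -1.38, -0.07], 0, 1],
  [[-0.18, -1.37, -0.18], 0, 1],
])

```text
time_s: 10.7
ee_pos: [402.6, -50.5, 200.2]
ee_rot: [-179.9, 0.0, 82.4]
force: [-8.1, 1.6, 11.5]
gripper_width: 24.2
gripper_force: 15.0
```

Request:
move_arm([
  [[-0.18, -1.35, -0.29], 0, 1],
  [[-0.18, -1.32, -0.4], 0, 1],
  [[0, 0, 0], 0, 1],
])

```text
time_s: 11.0
ee_pos: [398.7, -78.9, 192.7]
ee_rot: [-179.9, 0.2, 82.4]
force: [-7.7, -2.3, 10.1]
gripper_width: 24.5
gripper_force: 15.0
```

Request:
move_arm([
  [[-0.1, -0.8, -0.3], 0, 1],
  [[0, 0, 0], 0, 0.4],
  [[0, 0, 0], 0, 0.4],
  [[0, 0, 0], 0, 0.4],
  [[0, 0, 2], 0, 0.4],
])

```text
time_s: 11.5
ee_pos: [398.4, -84.3, 206.7]
ee_rot: [-179.7, -0.0, 82.5]
force: [-0.2, 0.0, -0.7]
gripper_width: 52.8
gripper_force: 0.0
```

Request:
move_arm([
  [[0, 0, 4], 0, 0.4],
  [[0, 0, 4], 0, 0.4],
])

```text
time_s: 11.7
ee_pos: [399.5, -84.5, 289.1]
ee_rot: [-179.9, -0.0, 82.5]
force: [1.0, -0.2, -0.1]
gripper_width: 54.8
gripper_force: 0.0
```

```bash
python3 - <<'E'
from h import *
np.set_printoptions(precision=1,suppress=True)
s=env.state(); print(s['ee_pos'],tojig(np.array(s['ee_pos'])),s['force'])
for n in('side','top'):
    p=env.grab_frame(n); J=tojig(cloud(p)).reshape(-1,3); J=J[~np.isnan(J[:,0])]
    h=J[(abs(J[:,0]+32)<14)&(J[:,1]>-220)&(J[:,1]<-60)&(J[:,2]>45)&(J[:,2]<245)]
    for a in range(45,245,25):
        t=h[(h[:,2]>=a)&(h[:,2]<a+25)]
        if len(t)>2: print(n,a,len(t),np.percentile(t[:,0],[5,50,95]),np.percentile(t[:,1],[5,50,95]))
E
```

```text
[399.5 -84.5 289.1] [ -33.5 -157.8  289.1] [ 1.  -0.2 -0.1]
side 45 54 [-41.2 -30.8 -22.3] [-110.7 -105.2  -99.8]
side 70 51 [-40.8 -32.3 -23.2] [-119.9 -112.4 -106.4]
side 95 51 [-40.5 -31.6 -22.9] [-125.2 -120.1 -115.1]
side 120 54 [-40.6 -31.3 -22.1] [-132.9 -127.5 -120.7]
side 145 54 [-41.  -31.8 -22.7] [-139.7 -133.7 -128.3]
side 170 67 [-43.  -33.5 -23.5] [-157.  -141.6 -135.5]
side 195 64 [-42.1 -32.6 -21.8] [-163.2 -149.9 -144.7]
side 220 24 [-40.5 -31.5 -22.9] [-161.7 -154.2 -149.9]
top 45 40 [-42.1 -32.1 -23.9] [-105.9 -102.6  -98.1]
top 70 38 [-40.8 -31.7 -23.7] [-113.2 -109.4 -106.2]
top 95 39 [-41.4 -32.6 -23.2] [-119.8 -116.4 -113.3]
top 120 44 [-41.4 -32.8 -24.1] [-127.1 -123.5 -120. ]
top 145 48 [-41.5 -33.1 -24.1] [-134.1 -131.  -126.9]
top 170 49 [-41.2 -31.9 -23.1] [-141.3 -137.9 -134.7]
top 195 34 [-41. -33. -24.] [-145.7 -143.8 -141.3]
```

Request:
move_arm([
  [[0.71, -4.3, 0], 3.06, 0.56],
  [[0.71, -4.3, 0], 3.06, 0.56],
  [[0.71, -4.3, 0], 3.06, 0.56],
  [[0.71, -4.3, 0], 3.06, 0.56],
  [[0.72, -4.3, 0], 3.06, 0.56],
])

```text
time_s: 12.3
ee_pos: [435.5, -301.3, 287.4]
ee_rot: [-180.0, -0.0, 97.9]
force: [0.3, -0.1, 0.4]
gripper_width: 40.0
gripper_force: 0.0
```

Request:
move_arm([
  [[0, 0, -4.5], 0, 0.56],
  [[0, 0, -4.5], 0, 0.56],
  [[0, 0, -4.5], 0, 0.56],
  [[0, 0, -3], 0, 0.56],
  [[0, 0, 0], 0, 0.56],
])

```text
time_s: 12.8
ee_pos: [432.6, -297.6, 118.5]
ee_rot: [-179.6, -0.4, 97.8]
force: [0.1, 0.8, 0.7]
gripper_width: 39.6
gripper_force: 0.0
```

```bash
python3 - <<'E'
from h import *
s=env.state(); print(s['ee_pos'],s['ee_rot'],s['gripper_width'])
p=env.grab_frame('side'); a=p['frame'][100:200,300:420]; cv2.imwrite('pics/s3.png',cv2.resize(a,None,fx=5,fy=5,interpolation=cv2.INTER_CUBIC)[...,::-1])
E
```

```text
[ 432.59228067 -297.6402645   118.52411126] [-179.55429009   -0.42433805   97.75004786] 39.626330163796965
```

View pics/s3.png

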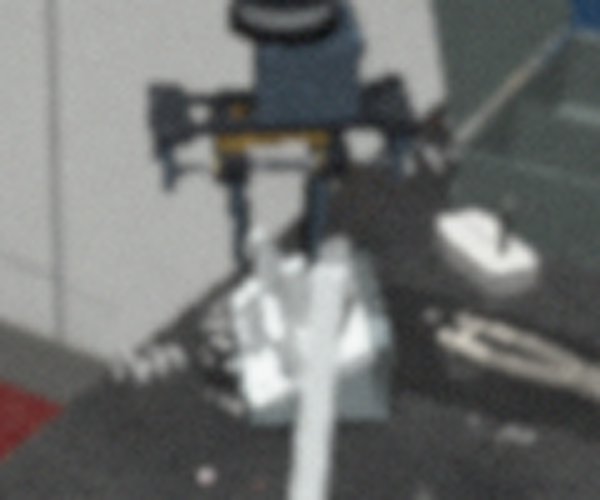

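Request:
move_arm([
  [[0.1, 0, -2], 0, 0.56],
  [[0, 0, -1.2], 0, 0.56],
  [[0, 0, -0.5], 0, 0.56],
  [[0, 0, 0], 0, 0.56],
])

```text
time_s: 13.25
ee_pos: [436.5, -299.9, 86.5]
ee_rot: [180.0, 0.0, 97.7]
force: [-0.4, -0.5, -0.1]
gripper_width: 39.9
gripper_force: 0.0
```

Request:
move_arm([
  [[0, 0, 0], 0, 1],
  [[0, 0, 0], 0, 1],
  [[0, 0, 0], 0, 1],
], squeeze=10)

```text
time_s: 13.55
ee_pos: [436.1, -300.1, 86.8]
ee_rot: [-180.0, 0.0, 97.8]
force: [-7.0, -2.3, 5.1]
gripper_width: 19.1
gripper_force: 4.5
```

Request:
move_arm([
  [[0, 0, 0], 0, 1],
  [[0, 0, 0], 0, 1],
  [[0, 0, 0], 0, 1],
])

```text
time_s: 13.85
ee_pos: [434.7, -300.3, 86.7]
ee_rot: [-179.8, 0.0, 97.8]
force: [-4.8, -1.6, 3.3]
gripper_width: 16.1
gripper_force: 10.0
```

Request:
move_arm([
  [[-0.1, 0, 0.3], 0, 1],
  [[-0.1, 0, 0.3], 0, 1],
  [[-0.1, 0, 0.3], 0, 1],
  [[-0.1, 0, 0.3], 0, 1],
  [[0, 0, 0], 0, 1],
], squeeze=14)

```text
time_s: 14.35
ee_pos: [432.9, -299.9, 98.8]
ee_rot: [179.9, 0.0, 97.7]
force: [0.8, 0.1, -1.0]
gripper_width: 12.7
gripper_force: 13.0
```

Request:
move_arm([
  [[-0.1, 0, 0.3], 0, 1],
  [[-0.1, 0, 0.3], 0, 1],
  [[-0.1, 0, 0.3], 0, 1],
  [[0, 0, 0.3], 0, 1],
  [[0, 0, 0], 0, 1],
])

```text
time_s: 14.85
ee_pos: [429.5, -299.8, 110.6]
ee_rot: [180.0, 0.0, 97.7]
force: [1.1, 0.3, -0.5]
gripper_width: 9.2
gripper_force: 13.6
```

```bash
python3 - <<'E'
from h import *
s=env.state(); print(s['ee_pos'],s['force'],s['gripper_width'],s['gripper_force'])
p=env.grab_frame('side'); a=p['frame'][110:190,310:410]; cv2.imwrite('pics/s4.png',cv2.resize(a,None,fx=6,fy=6,interpolation=cv2.INTER_CUBIC)[...,::-1])
E
```

```text
[ 429.50894321 -299.80069885  110.56144886] [ 1.13684297  0.27878117 -0.54439107] 9.161344029057917 13.583107420708984
```

View pics/s4.png

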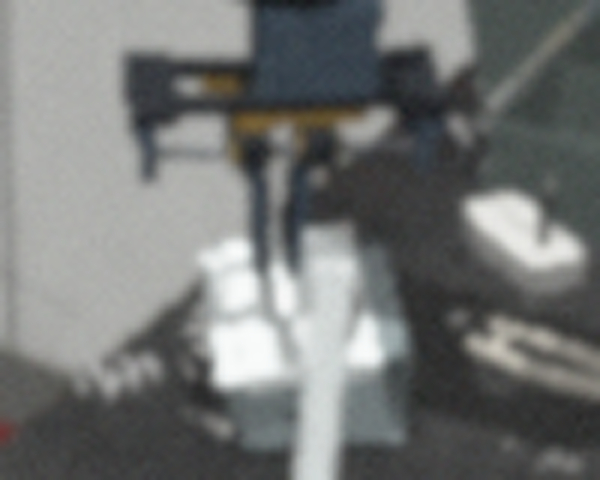

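Request:
move_arm([
  [[0, 0, 0.3], 0, 1],
  [[0, 0, 0.4], 0, 1],
  [[0, 0, 0.4], 0, 1],
  [[0, 0, 0.4], 0, 1],
  [[0, 0, 0], 0, 1],
], squeeze=25)

```text
time_s: 15.4
ee_pos: [429.6, -300.0, 125.6]
ee_rot: [180.0, 0.0, 97.7]
force: [-0.6, 0.3, -4.4]
gripper_width: 7.7
gripper_force: 25.0
```

```bash
cat > pk.py <<'E'
from h import *
np.set_printoptions(precision=1,suppress=True)
s=env.state(); t=np.array(s['ee_pos']); print(t,s['force'],s['gripper_width'],s['gripper_force'])
a=np.radians(s['ee_rot'][2]-90);c,q=np.cos(a),np.sin(a)
for n in('side','top'):
    p=env.grab_frame(n); W=cloud(p).reshape(-1,3); W=W[~np.isnan(W[:,0])]-t
    U=np.c_[W[:,0]*c+W[:,1]*q,-W[:,0]*q+W[:,1]*c,W[:,2]]
    U=U[(abs(U[:,0])<80)&(abs(U[:,1])<100)&(U[:,2]<25)&(U[:,2]>-t[2]+8)]
    U=U[abs(U[:,1])>18] if n=='side' else U[abs(U[:,1])>40]
    for k in range(-78,80,8):
        r=U[(U[:,0]>=k)&(U[:,0]<k+8)]
        if len(r)>4: print(n,k,len(r),np.percentile(r[:,2],[10,50,90]),np.percentile(r[:,1],[2,98]))
E
python3 pk.py
```

```text
[ 429.6 -300.   125.6] [-0.6  0.3 -4.4] 7.721801332243426 24.969957321882248
side -70 59 [-107.9  -63.9  -58.2] [-60.1  60.4]
side -62 35 [-69.6 -64.9 -60.3] [-63.2  57.8]
side -54 14 [-68.3 -57.1 -46.5] [-51.   63.2]
side -46 41 [-70.8 -48.7 -45.2] [-75.4  74.3]
side -38 24 [-75.3 -46.8 -44.6] [-70.3  73.1]
side -30 18 [-48.4 -46.9 -45. ] [-74.7 -28.5]
side -22 10 [-49.5 -46.6 -45.2] [-52.3 -22.1]
side -14 30 [-96.2 -49.3 -44.5] [-24.8  74.1]
side -6 48 [-96.4 -46.   -0. ] [-31.4  76.1]
side 2 81 [-97.9 -35.3  -3.7] [-21.2  74.2]
side 10 73 [-103.1  -47.7  -39.7] [-69.8  77.6]
side 18 59 [-108.6  -48.3  -45.1] [-68.4  75. ]
side 26 62 [-100.3  -48.7  -46. ] [-72.5  72. ]
side 34 42 [-55.4 -50.5 -48. ] [-69.5  73.6]
side 42 28 [-102.   -50.3  -47.7] [-73.   72.1]
top -78 6 [-79.6 -62.6 -59.5] [41.8 58.9]
top -70 43 [-104.4  -60.9  -57.4] [41.7 59.3]
top -62 34 [-68.2 -64.8 -62.9] [40.7 59.2]
top -54 33 [-71.7 -51.2 -45.3] [42.4 72. ]
top -46 59 [-50.5 -47.8 -44.2] [41.9 74.4]
top -38 55 [-51.2 -47.9 -44.2] [42.1 74.7]
top -30 60 [-51.6 -47.4 -44.3] [40.4 75.3]
top -22 59 [-51.7 -48.  -44.8] [41.2 75. ]
top -14 57 [-52.4 -48.4 -44.8] [40.7 75.1]
top -6 57 [-49.1 -41.5  -1.9] [43.2 75.1]
top 2 86 [-46.9 -16.9  -3.7] [41.4 74.7]
top 10 58 [-51.3 -47.9 -43.7] [42.1 75.1]
top 18 58 [-51.2 -48.4 -44.3] [41.  75.1]
top 26 69 [-52.4 -48.6 -45.5] [-53.6  74.8]
top 34 91 [-53.9 -50.8 -47.3] [-62.7  72.1]
top 42 45 [-104.4  -51.1  -47.2] [-63.3  71.7]
top 50 6 [-116.1 -110.8 -108.5] [-73.7  48.2]
```

Request:
move_arm([
  [[0, 0, 2], 0, 1],
  [[0, 0, 4], 0, 1],
  [[0, 0, 4.5], 0, 1],
  [[0, 0, 4.5], 0, 1],
  [[0, 0, 3.5], 0, 1],
], squeeze=40)

```text
time_s: 16.0
ee_pos: [429.5, -300.0, 312.8]
ee_rot: [179.9, 0.1, 97.7]
force: [0.6, -1.6, -4.3]
gripper_width: 8.0
gripper_force: 40.0
```

Request:
move_arm([
  [[0.1, 1.9, 0], -1.7, 1],
  [[0.24, 4.1, 0], -1.7, 1],
  [[0.24, 4.1, 0], -1.7, 1],
  [[0.24, 4.1, 0], -1.7, 1],
  [[0.24, 4.1, 0], -1.7, 1],
])

```text
time_s: 16.5
ee_pos: [439.5, -115.3, 309.8]
ee_rot: [-180.0, -0.0, 89.1]
force: [0.3, 0.0, -4.4]
gripper_width: 7.7
gripper_force: 40.0
```

Request:
move_arm([
  [[0.24, 4.1, 0], -1.7, 1],
  [[0.24, 4.1, 0], -1.7, 1],
  [[0.24, 4.1, 0], -1.7, 1],
  [[0.24, 4.1, 0], -1.7, 1],
  [[0.13, 2.08, 0], 0, 1],
])

```text
time_s: 17.0
ee_pos: [450.4, 70.8, 309.9]
ee_rot: [-180.0, -0.1, 82.5]
force: [-0.7, -0.5, -4.7]
gripper_width: 7.6
gripper_force: 40.0
```

Request:
move_arm([
  [[0, 0, -3], 0, 1],
  [[0, 0, -4], 0, 1],
  [[0, 0, -4.5], 0, 1],
  [[0, 0, -4], 0, 1],
  [[0, 0, -2], 0, 1],
])

```text
time_s: 17.5
ee_pos: [448.1, 67.7, 131.7]
ee_rot: [-179.6, 0.1, 82.4]
force: [-1.3, -0.4, -3.7]
gripper_width: 7.8
gripper_force: 40.0
```

```bash
python3 -c "
from h import *
print(tojig(np.array(env.state()['ee_pos'])))"; python3 pk.py
```

```text
[ -5.43581417  -0.5625766  131.73166056]
[448.1  67.7 131.7] [-1.3 -0.4 -3.7] 7.829329523922476 39.96604844927788
side -54 120 [-121.6 -117.2  -47.5] [-95.5  94.6]
side -46 157 [-120.6 -109.9  -45.6] [-93.5  94.5]
side -38 132 [-120.7  -49.7  -45.5] [-71.7  95.9]
side -30 117 [-119.6  -48.6  -45.4] [-67.7  95.4]
side -22 83 [-119.3  -48.   -44.9] [-76.2  73.6]
side -14 99 [-56.7 -47.2 -33.9] [-71.1  74.4]
side -6 110 [-51.8 -39.9  -4.5] [-68.8  90.8]
side 2 91 [-120.2  -44.9   -3.6] [19.1 98.8]
side 10 94 [-120.9 -113.2  -45.6] [18.3 98.6]
side 18 94 [-120.3 -111.1  -46.5] [20.3 97.7]
side 26 103 [-120.3  -56.   -46.9] [-53.4  98.2]
side 34 116 [-120.5  -52.2  -48.4] [-70.6  92.4]
side 42 83 [-121.3 -117.2  -50.6] [-63.8  96.8]
side 50 70 [-120.5 -103.2  -99.3] [-54.3  94.2]
side 58 105 [-118.1 -102.1  -99.1] [-80.9  96.2]
side 66 96 [-116.8 -101.6  -98. ] [-81.4  97.4]
side 74 26 [-120.8 -118.4 -115.6] [-78.5  97.3]
top -54 71 [-121.2  -51.6  -45.9] [-85.7  98.9]
top -46 97 [-120.8  -49.9  -45.8] [-82.6  98. ]
top -38 80 [-120.9  -50.6  -45.7] [-73.5  97.2]
top -30 46 [-119.7 -109.   -48.6] [-72.9  99.6]
top -22 35 [-121.2 -118.4  -51.1] [73.1 98.7]
top -14 32 [-118.9 -114.3 -109.2] [65.8 99.6]
top -6 35 [-121.9 -114.9  -73.6] [46.4 99.2]
top 2 25 [-121.3 -113.8 -108.2] [63.9 98.8]
top 10 26 [-121.3 -112.3  -78.6] [51.4 98.8]
top 18 23 [-121.2 -110.8  -61.5] [52.4 99.7]
top 26 22 [-122.2 -117.9 -112. ] [-99.3  99. ]
top 34 25 [-121.9 -119.5  -50.9] [-99.2  99.8]
top 42 27 [-122.5 -118.5 -115.8] [-99.6  98.9]
top 50 40 [-121.1 -117.3  -99.4] [-98.7  99.5]
top 58 98 [-119.5 -102.4  -97.9] [-97.1  98.4]
top 66 89 [-121.1 -102.9  -97.8] [-98.   97.9]
top 74 72 [-121.3 -118.6 -115.3] [-98.4  98.3]
```

Request:
move_arm([
  [[0, 0, -2.5], 0, 1],
  [[0, 0, -1.5], 0, 1],
  [[0, 0, 0], 0, 1],
  [[0, 0, 0], 0, 1],
])

```text
time_s: 18.0
ee_pos: [451.9, 68.1, 96.4]
ee_rot: [179.9, -0.0, 82.4]
force: [0.7, 1.3, -4.8]
gripper_width: 7.9
gripper_force: 40.0
```

Request:
move_arm([
  [[-0.05, 0, -0.8], 0, 1],
  [[0, 0, -0.5], 0, 1],
  [[0, 0, 0], 0, 1],
], squeeze=14)

```text
time_s: 18.3
ee_pos: [449.9, 67.9, 81.8]
ee_rot: [-179.9, 0.0, 82.4]
force: [-0.8, 0.6, -3.8]
gripper_width: 7.7
gripper_force: 14.0
```

Request:
move_arm([
  [[0, 0, -0.1], 0, 1],
  [[0, 0, -0.1], 0, 1],
  [[0, 0, 0], 0, 1],
])

```text
time_s: 18.6
ee_pos: [451.0, 68.0, 80.8]
ee_rot: [179.9, -0.0, 82.4]
force: [0.5, -1.2, 0.9]
gripper_width: 7.6
gripper_force: 14.1
```

Request:
move_arm([
  [[0, 0, -0.1], 0, 1],
  [[0, 0, -0.1], 0, 1],
  [[0, 0, -0.1], 0, 1],
  [[0, 0, 0], 0, 1],
], squeeze=7)

```text
time_s: 19.0
ee_pos: [453.0, 67.9, 78.1]
ee_rot: [179.7, -0.0, 82.5]
force: [4.6, -1.9, 3.7]
gripper_width: 8.8
gripper_force: 7.1
```

```bash
cat > tl.py <<'E'
from h import *
np.set_printoptions(precision=1,suppress=True)
s=env.state(); t=np.array(s['ee_pos']); print(t,tojig(t),s['force'],s['gripper_width'],s['gripper_force'])
p=env.grab_frame('side'); J=tojig(cloud(p)).reshape(-1,3); J=J[~np.isnan(J[:,0])]
J=J[(abs(J[:,1])<72)&(abs(J[:,0])<62)&(J[:,2]>16)&(J[:,2]<45)]
for k in range(-60,60,6):
    r=J[(J[:,0]>=k)&(J[:,0]<k+6)]
    if len(r)>4: print(k,len(r),np.percentile(r[:,2],[10,50,90]))
f=J[(J[:,2]>24)&(J[:,0]>-50)&(J[:,0]<-12)]
print('near fit',np.polyfit(f[:,0],f[:,2],1) if len(f)>20 else len(f))
E
python3 tl.py
```

```text
[453.   67.9  78.1] [-0.7  0.3 78.1] [ 4.6 -1.9  3.7] 8.810739184845115 7.119971323554637
-54 57 [24.3 33.4 36.7]
-48 67 [30.6 33.5 35.7]
-42 67 [31.4 34.1 36.8]
-36 65 [30.8 34.1 36.5]
-30 55 [30.  32.6 35.6]
-24 52 [30.  32.5 35.3]
-18 49 [30.5 32.3 34.4]
-12 45 [29.5 31.6 35.2]
-6 30 [31.1 35.3 42.1]
0 7 [24.  28.8 38.2]
6 10 [25.1 30.5 31.8]
12 29 [27.4 30.  33.9]
18 39 [26.9 29.9 31.9]
24 47 [26.  29.  31.5]
30 56 [24.2 26.3 28.5]
36 58 [23.2 25.4 28. ]
42 63 [24.3 29.8 32.6]
48 58 [27.1 29.5 32.2]
54 64 [27.5 30.9 33.4]
near fit [-0.1 31.3]
```

Request:
move_arm([
  [[0, 0, -0.1], 0, 1],
  [[0.2, -0.03, 0], 0, 1],
  [[0.2, -0.03, 0], 0, 1],
  [[0, 0, 0], 0, 1],
])

```text
time_s: 19.45
ee_pos: [454.7, 67.6, 76.1]
ee_rot: [180.0, -0.0, 82.4]
force: [2.3, 1.0, 2.8]
gripper_width: 9.1
gripper_force: 7.3
```

```bash
python3 tl.py
```

```text
[454.7  67.6  76.1] [ 1.1  0.2 76.1] [2.3 1.  2.8] 9.103334137825577 7.284852914744988
-54 55 [26.2 33.1 36.9]
-48 67 [31.7 34.4 36.5]
-42 60 [30.7 33.6 35.8]
-36 64 [29.9 32.2 35.4]
-30 59 [30.2 32.1 36.1]
-24 51 [29.8 32.2 34.2]
-18 47 [29.2 30.9 33.2]
-12 46 [28.3 30.6 33. ]
-6 39 [29.3 34.8 41.9]
0 9 [20.8 36.1 42. ]
6 8 [27.3 28.5 31.3]
12 21 [24.1 28.5 31.2]
18 42 [24.2 27.9 30.8]
24 38 [23.6 26.1 29.6]
30 56 [20.3 22.9 25.6]
36 59 [20.3 22.4 24.7]
42 61 [24.6 29.8 32.7]
48 58 [28.6 30.4 32.4]
54 65 [26.9 30.1 33.5]
near fit [-0.1 29.7]
```

Request:
move_arm([
  [[0.2, -0.03, 0], 0, 1],
  [[0.2, -0.03, 0], 0, 1],
  [[0.2, -0.03, 0], 0, 1],
  [[0, 0, 0], 0, 1],
])

```text
time_s: 19.9
ee_pos: [459.5, 66.2, 75.6]
ee_rot: [-179.9, 0.0, 82.4]
force: [-0.8, -0.6, -2.3]
gripper_width: 9.0
gripper_force: 7.0
```

```bash
python3 tl.py
```

```text
[459.5  66.2  75.6] [ 6.  -0.5 75.6] [-0.8 -0.6 -2.3] 9.025228556080581 7.009581652237102
-54 17 [16.6 19.7 21.8]
-48 85 [20.2 31.6 36.2]
-42 66 [29.9 33.5 36. ]
-36 67 [29.9 32.7 34.5]
-30 54 [30.1 32.6 34.8]
-24 56 [30.2 31.8 34.5]
-18 46 [28.7 30.7 32.5]
-12 43 [28.2 30.2 32.4]
-6 54 [27.4 29.9 33.8]
0 47 [30.4 34.5 43.2]
6 12 [18.  29.4 40.8]
12 11 [23.7 27.6 29.6]
18 25 [23.8 27.1 29.9]
24 44 [24.3 26.8 30.1]
30 40 [21.  24.6 27.3]
36 54 [18.9 23.  25.2]
42 83 [19.9 28.1 32.6]
48 56 [27.9 29.9 31.3]
54 66 [27.3 30.4 33.5]
near fit [-0.1 30.7]
```

Request:
move_arm([
  [[0.2, -0.03, 0], 0, 1],
  [[0.2, -0.03, 0], 0, 1],
  [[0.15, -0.02, 0], 0, 1],
  [[0, 0, 0], 0, 1],
])

```text
time_s: 20.35
ee_pos: [465.6, 65.5, 75.7]
ee_rot: [-179.9, 0.0, 82.4]
force: [-0.1, 0.1, -6.7]
gripper_width: 8.6
gripper_force: 6.8
```

```bash
python3 tl.py
```

```text
[465.6  65.5  75.7] [12.2 -0.4 75.7] [-0.1  0.1 -6.7] 8.626280734434154 6.841698875432485
-54 18 [16.5 18.6 21.7]
-48 64 [18.  19.9 23.4]
-42 58 [21.  29.5 33.2]
-36 65 [27.9 31.3 33.5]
-30 60 [28.2 31.  33.8]
-24 53 [28.6 31.  33.2]
-18 47 [28.7 30.8 32.4]
-12 41 [28.  29.8 32.5]
-6 49 [26.1 29.1 31.7]
0 69 [26.7 29.9 31.6]
6 56 [28.  32.3 39.9]
12 13 [23.7 33.8 42.1]
18 15 [18.8 27.2 29.2]
24 26 [24.8 27.7 30.1]
30 35 [25.9 27.4 30.1]
36 42 [25.1 26.7 28.7]
42 65 [22.8 28.9 32. ]
48 60 [27.9 30.1 32.2]
54 57 [27.6 30.6 33.7]
near fit [ 0.  31.2]
```

Request:
move_arm([
  [[0.05, 0, -0.2], 0, 1],
  [[0, 0, -0.2], 0, 1],
  [[0, 0, -0.2], 0, 1],
  [[0, 0, -0.1], 0, 1],
  [[0, 0, 0], 0, 1],
])

```text
time_s: 20.9
ee_pos: [464.4, 65.8, 69.7]
ee_rot: [-179.8, 0.0, 82.4]
force: [-8.3, 0.6, 6.0]
gripper_width: 8.3
gripper_force: 7.0
```

```bash
python3 tl.py
```

```text
[464.4  65.8  69.7] [10.9 -0.3 69.7] [-8.3  0.6  6. ] 8.280650096744301 7.0014638453722
-54 20 [16.7 19.2 22. ]
-48 62 [17.9 20.6 22.7]
-42 39 [18.2 23.2 26.4]
-36 66 [22.1 24.7 27. ]
-30 54 [22.5 24.6 26.7]
-24 50 [22.1 24.4 27. ]
-18 46 [21.7 24.6 26.5]
-12 42 [21.9 25.  27.8]
-6 43 [21.3 24.2 26.7]
0 65 [21.6 24.3 27.5]
6 59 [23.4 27.7 40.1]
12 9 [26.8 34.7 41.1]
18 8 [23.2 27.2 28.6]
24 31 [22.2 24.3 28.5]
30 38 [20.6 23.5 26.4]
36 45 [21.4 23.9 27. ]
42 73 [19.5 28.4 31.6]
48 60 [28.2 30.3 32.5]
54 69 [27.1 30.7 33.3]
near fit [-0.  25.4]
```

Request:
move_arm([
  [[0, 0, 0], 0, 0.8],
  [[0, 0, 0], 0, 0.8],
  [[0, 0, 1], 0, 0.8],
  [[0, 0, 2.5], 0, 0.7],
  [[0, 0, 4.5], 0, 0.4],
])

```text
time_s: 21.45
ee_pos: [465.4, 65.4, 148.9]
ee_rot: [-179.8, 0.1, 82.4]
force: [1.8, -0.1, 0.2]
gripper_width: 31.3
gripper_force: 0.0
```

Request:
move_arm([
  [[0, 0, 4.8], 0, 0.4],
  [[0, 0, 4.8], 0, 0.4],
  [[0, 0, 4.8], 0, 0.4],
  [[0, 0, 0.6], 0, 0.4],
  [[-1.6, -3.9, 0], 0, 0.4],
])

```text
time_s: 21.95
ee_pos: [453.2, 28.6, 301.9]
ee_rot: [179.5, -0.2, 82.7]
force: [0.6, -1.2, 0.8]
gripper_width: 54.8
gripper_force: 0.0
```

Request:
move_arm([
  [[-1.6, -3.9, 0], 0, 0.4],
  [[-1.6, -3.9, 0], 0, 0.4],
  [[-1.68, -3.98, 0], 0, 0.4],
  [[0, 0, 0], 0, 0.4],
  [[0, 0, 0], 0, 0.4],
])

```text
time_s: 22.45
ee_pos: [401.5, -91.7, 299.4]
ee_rot: [179.9, -0.0, 82.3]
force: [0.4, 0.1, 0.1]
gripper_width: 54.7
gripper_force: 0.0
```

```bash
python3 tl.py; python3 - <<'E'
from h import *
p=env.grab_frame('side'); a=p['frame'][180:300,290:410]; cv2.imwrite('pics/s5.png',cv2.resize(a,None,fx=5,fy=5,interpolation=cv2.INTER_CUBIC)[...,::-1])
E
```

```text
[401.5 -91.7 299.4] [ -30.6 -164.6  299.4] [0.4 0.1 0.1] 54.740585520648395 0.0
-54 20 [16.6 19.4 22.3]
-48 61 [17.5 20.6 23. ]
-42 45 [17.8 21.8 24.7]
-36 61 [22.  24.3 26.7]
-30 57 [21.9 24.1 26.4]
-24 56 [22.1 24.7 27.1]
-18 43 [21.6 24.3 26.8]
-12 42 [21.5 24.2 26.7]
-6 44 [22.1 24.7 27.1]
0 63 [21.1 24.3 27.1]
6 85 [23.7 27.9 40.9]
12 5 [24.1 31.7 33.1]
18 9 [22.7 25.2 27.3]
24 41 [21.  24.4 26.9]
30 60 [22.2 24.3 26. ]
36 60 [20.4 24.3 26.5]
42 81 [19.6 28.6 32.7]
48 58 [26.9 29.8 32.7]
54 65 [27.6 30.8 32.6]
near fit [ 0.  26.3]
```

View pics/s5.png

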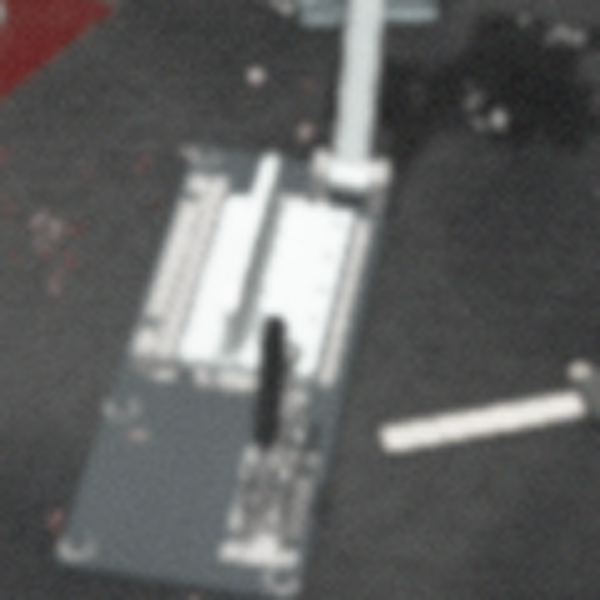

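Request:
move_arm([
  [[-0.1, 0, -3.5], 0, 0.4],
  [[0, 0, -4], 0, 0.4],
  [[0, 0, -3], 0, 0.4],
  [[0, 0, -0.6], 0, 0.4],
  [[0, 0, 0], 0, 0.4],
])

```text
time_s: 23.05
ee_pos: [400.9, -90.2, 187.9]
ee_rot: [-179.9, -0.0, 82.5]
force: [0.5, -0.3, 0.6]
gripper_width: 55.1
gripper_force: 0.0
```

Request:
move_arm([
  [[0, 0, 0], 0, 1],
  [[0, 0, 0], 0, 1],
  [[0, 0, 0], 0, 1],
  [[0, 0, 0], 0, 1],
], squeeze=20)

```text
time_s: 23.45
ee_pos: [398.0, -90.8, 188.6]
ee_rot: [-179.7, 0.0, 82.4]
force: [-13.2, 0.7, 9.2]
gripper_width: 25.5
gripper_force: 6.2
```

```bash
python3 - <<'E'
from h import *
s=env.state(); j=tojig(np.array(s['ee_pos'])); print(s['ee_pos'],s['force'],j,s['gripper_width'])
r=171.8
th=np.r_[106,np.linspace(102,0,26),-1.5]
a=np.radians(8.37+th); y=r*np.cos(a); z=r*np.sin(a)
for i,(dy,dz) in enumerate(zip(np.diff(y)/10,np.diff(z)/10)): print([round(float(.1323*dy),2),round(float(.9912*dy),2),round(float(dz),2)],end=',\n' if i%5==4 else ', ')
E
```

```text
[398.03503545 -90.82735589 188.64753906] [-13.20402207   0.70275116   9.19695601] [ -34.13705179 -164.28535724  188.64753906] 25.547417573433037
[0.15, 1.1, 0.46], [0.15, 1.15, 0.38], [0.16, 1.18, 0.3], [0.16, 1.19, 0.22], [0.16, 1.21, 0.13],
[0.16, 1.21, 0.04], [0.16, 1.21, -0.04], [0.16, 1.21, -0.13], [0.16, 1.19, -0.22], [0.16, 1.17, -0.3],
[0.15, 1.15, -0.39], [0.15, 1.12, -0.47], [0.14, 1.08, -0.55], [0.14, 1.04, -0.62], [0.13, 1.0, -0.7],
[0.13, 0.94, -0.77], [0.12, 0.89, -0.83], [0.11, 0.83, -0.89], [0.1, 0.76, -0.95], [0.09, 0.69, -1.0],
[0.08, 0.62, -1.05], [0.07, 0.55, -1.09], [0.06, 0.47, -1.13], [0.05, 0.39, -1.16], [0.04, 0.3, -1.18],
[0.03, 0.22, -1.2], [0.01, 0.06, -0.45],
```

Request:
move_arm([
  [[-0.1, 0.1, 0], 0, 1],
  [[0.1, 1.1, 0.46], 0, 1],
  [[0.1, 1.15, 0.38], 0, 1],
  [[0.16, 1.18, 0.3], 0, 1],
  [[0.16, 1.19, 0.22], 0, 1],
])

```text
time_s: 23.95
ee_pos: [403.6, -42.8, 201.1]
ee_rot: [-179.8, -0.0, 82.4]
force: [-4.0, 0.2, -9.5]
gripper_width: 23.9
gripper_force: 20.0
```

Request:
move_arm([
  [[0.16, 1.21, 0.13], 0, 1],
  [[0.16, 1.21, 0.04], 0, 1],
  [[0.16, 1.21, -0.04], 0, 1],
  [[0.16, 1.21, -0.13], 0, 1],
  [[0.16, 1.19, -0.22], 0, 1],
])

```text
time_s: 24.45
ee_pos: [411.7, 17.0, 198.6]
ee_rot: [-179.8, 0.1, 82.5]
force: [-4.3, -2.4, -11.9]
gripper_width: 23.4
gripper_force: 20.0
```

Request:
move_arm([
  [[0.16, 1.17, -0.3], 0, 1],
  [[0.15, 1.15, -0.39], 0, 1],
  [[0.15, 1.12, -0.47], 0, 1],
  [[0.14, 1.08, -0.55], 0, 1],
  [[0.14, 1.04, -0.62], 0, 1],
])

```text
time_s: 24.95
ee_pos: [419.2, 72.3, 175.7]
ee_rot: [-179.9, 0.1, 82.5]
force: [-5.1, -4.9, -6.4]
gripper_width: 23.9
gripper_force: 20.0
```

Request:
move_arm([
  [[0.13, 1.0, -0.7], 0, 1],
  [[0.13, 0.94, -0.77], 0, 1],
  [[0.12, 0.89, -0.83], 0, 1],
  [[0.11, 0.83, -0.89], 0, 1],
  [[0.1, 0.76, -0.95], 0, 1],
])

```text
time_s: 25.45
ee_pos: [425.2, 116.9, 134.6]
ee_rot: [-179.9, 0.1, 82.5]
force: [-6.2, -4.2, -2.9]
gripper_width: 23.9
gripper_force: 20.0
```

Request:
move_arm([
  [[0.09, 0.69, -1.0], 0, 1],
  [[0.08, 0.62, -1.05], 0, 1],
  [[0.07, 0.55, -1.09], 0, 1],
  [[0.06, 0.47, -1.13], 0, 1],
  [[0, 0, 0], 0, 1],
])

```text
time_s: 25.95
ee_pos: [428.5, 141.0, 91.6]
ee_rot: [-179.9, -0.0, 82.4]
force: [-6.1, 0.5, -1.7]
gripper_width: 23.6
gripper_force: 20.0
```

```bash
python3 - <<'E'
from h import *
s=env.state(); j=tojig(np.array(s['ee_pos'])); print(s['ee_pos'],s['force'],j,s['gripper_width'], np.degrees(np.arctan2(j[2]-31.5,j[1]+93.3))-8.37)
E
```

```text
[428.49802414 140.98355866  91.60635877] [-6.07061581  0.46249154 -1.69917664] [-34.60013877  69.51814859  91.60635877] 23.602877956594384 11.892256377966076
```

Request:
move_arm([
  [[0.03, 0.25, -0.8], 0, 1],
  [[0.03, 0.2, -0.7], 0, 1],
  [[0.03, 0.15, -0.7], 0, 1],
  [[0.01, 0.1, -0.5], 0, 1],
  [[0, 0, 0], 0, 1],
])

```text
time_s: 26.45
ee_pos: [429.5, 148.3, 65.5]
ee_rot: [-179.9, -0.1, 82.4]
force: [-7.7, 4.0, -0.4]
gripper_width: 23.9
gripper_force: 20.0
```

Request:
move_arm([
  [[0, 0.05, -0.3], 0, 1],
  [[0, 0.05, -0.3], 0, 1],
  [[0, 0, 0], 0, 1],
])

```text
time_s: 26.75
ee_pos: [429.7, 149.3, 59.8]
ee_rot: [-179.9, -0.1, 82.4]
force: [-7.1, 4.9, -0.7]
gripper_width: 23.8
gripper_force: 20.0
```

Request:
move_arm([
  [[0, 0, -0.2], 0, 1],
  [[0, 0, -0.2], 0, 1],
  [[0, 0, 0], 0, 1],
])

```text
time_s: 27.05
ee_pos: [429.8, 149.8, 56.0]
ee_rot: [-179.9, -0.2, 82.3]
force: [-7.7, 6.8, 1.0]
gripper_width: 24.0
gripper_force: 20.0
```

Request:
move_arm([
  [[0, 0, -0.2], 0, 1],
  [[0, 0, -0.2], 0, 1],
  [[0, 0, 0], 0, 1],
])

```text
time_s: 27.35
ee_pos: [429.8, 150.2, 52.0]
ee_rot: [-179.9, -0.2, 82.3]
force: [-8.2, 8.5, -0.7]
gripper_width: 23.8
gripper_force: 20.0
```

```bash
cat > br.py <<'E'
from h import *
np.set_printoptions(precision=1,suppress=True)
s=env.state(); print(s['force'],tojig(np.array(s['ee_pos'])))
for n in('side',):
    p=env.grab_frame(n); J=tojig(cloud(p)).reshape(-1,3); J=J[~np.isnan(J[:,0])]
    b=J[(abs(J[:,0]+32)<9)&(J[:,2]>30)&(J[:,2]<70)&(J[:,1]>-85)&(J[:,1]<50)]
    for k in range(-85,50,20):
        t=b[(b[:,1]>=k)&(b[:,1]<k+20)]
        if len(t)>3: print(k,len(t),np.percentile(t[:,2],[20,50,80]))
E
python3 br.py
```

```text
[-8.2  8.5 -0.7] [-34.5  78.8  52. ]
-5 7 [40.2 42.2 43.1]
15 4 [42.9 44.  44.7]
```

Request:
move_arm([
  [[0, 0, -0.2], 0, 1],
  [[0, 0, -0.2], 0, 1],
  [[0, 0, -0.1], 0, 1],
  [[0, 0, 0], 0, 1],
])

```text
time_s: 27.8
ee_pos: [429.9, 150.3, 49.4]
ee_rot: [-180.0, -0.3, 82.3]
force: [-13.6, 7.2, 22.9]
gripper_width: 24.1
gripper_force: 20.0
```

```bash
python3 br.py
```

```text
[-13.6   7.2  22.9] [-34.4  79.   49.4]
-5 9 [39.2 40.3 41.5]
15 5 [35.1 39.9 41.5]
```

Request:
move_arm([
  [[0, 0, 0.2], 0, 1],
  [[0, 0, 0], 0, 0.6],
  [[0, 0, 0], 0, 0.6],
  [[0, 0, 1], 0, 0.6],
  [[0, 0, 2], 0, 0.6],
])

```text
time_s: 28.35
ee_pos: [430.7, 147.7, 78.7]
ee_rot: [180.0, 0.0, 82.4]
force: [0.3, 0.4, 0.0]
gripper_width: 36.4
gripper_force: 0.0
```

Request:
move_arm([
  [[0, 0, 4.5], 0, 0.5],
  [[0, 0, 4.8], 0, 0.5],
  [[0, 0, 4.8], 0, 0.45],
  [[0, 0, 2.5], 0, 0.45],
  [[0, 0, 0], 0, 0.45],
])

```text
time_s: 28.85
ee_pos: [433.3, 148.4, 249.7]
ee_rot: [179.3, -0.3, 82.4]
force: [0.5, -0.6, -0.3]
gripper_width: 50.1
gripper_force: 0.0
```

```bash
python3 br.py; python3 tl.py | tail -22; python3 hd.py
```

```text
[ 0.5 -0.6 -0.3] [-30.9  77.5 249.7]
-85 22 [36.4 38.  39.6]
-65 28 [36.9 38.6 40.1]
-45 23 [38.1 39.4 40.5]
-25 25 [36.7 37.8 40.2]
-5 31 [37.4 38.5 40.1]
15 13 [37.  38.5 40.2]
[431.8 147.9 247. ] [-32.3  76.8 247. ] [-0.1  0.1 -1. ] 50.222944189748425 0.0
-54 19 [17.2 20.1 23.2]
-48 60 [17.9 20.1 22.4]
-42 58 [20.1 35.3 39.5]
-36 44 [35.7 38.6 42.8]
-30 41 [35.7 39.2 42.2]
-24 23 [23.8 36.7 38.7]
-18 35 [21.6 24.3 26.2]
-12 41 [21.  24.2 26.3]
-6 47 [22.7 24.2 27.3]
0 59 [21.3 24.5 25.8]
6 90 [22.9 28.3 41.6]
12 11 [19.9 28.6 39. ]
18 9 [21.1 26.2 27.6]
24 40 [22.2 24.3 26.1]
30 63 [22.5 24.4 26.7]
36 60 [22.3 25.2 26.6]
42 76 [18.8 28.4 32. ]
48 57 [27.8 29.7 31.5]
54 65 [27.6 30.6 33. ]
near fit [-0.2 29. ]
[430.6 147.5 245. ] [-0.5 -0.2 -0.9] [-33.4  76.3 245. ]
55 36 [-44.3 -33.7 -21.9] [162.4 200.5 209.6]
65 36 [-42.9 -34.3 -20.3] [157.7 200.6 210.4]
75 16 [-38.3 -33.9 -31.1] [147.8 156.4 203.1]
85 13 [-37.1 -34.  -28. ] [143.4 149.9 203.8]
95 29 [-38.3 -33.9 -25. ] [137.4 200.5 203.9]
105 15 [-37.7 -32.6 -26.3] [196.6 200.  202.8]
115 19 [-38.4 -32.8 -27.1] [189.9 199.2 202.7]
125 17 [-38.1 -32.4 -26.3] [191.5 198.3 200.7]
135 19 [-38.3 -31.4 -25.6] [191.4 196.8 199.6]
145 18 [-38.3 -32.2 -25.4] [191.7 195.4 199. ]
155 24 [-37.6 -31.5 -25.2] [180.3 193.5 196.6]
165 15 [-36.2 -31.9 -27.3] [182.6 189.6 194.1]
```

Request:
move_arm([
  [[0.5, 3.8, 0], 0, 0.45],
  [[0.55, 3.9, 0], 0, 0.45],
  [[0.5, 3.8, 0], 0, 0.45],
  [[0, 0, -2], 0, 0.45],
  [[0, 0, -4], 0, 0.45],
])

```text
time_s: 29.5
ee_pos: [446.9, 264.4, 184.1]
ee_rot: [179.8, -0.1, 82.5]
force: [1.1, -0.2, -0.7]
gripper_width: 50.4
gripper_force: 0.0
```

Request:
move_arm([
  [[0, 0, -3], 0, 0.45],
  [[0, 0, -1.3], 0, 0.45],
  [[0, 0, 0], 0, 0.45],
  [[0, 0, 0], 0, 0.45],
])

```text
time_s: 29.9
ee_pos: [445.4, 262.3, 140.5]
ee_rot: [-179.9, 0.1, 82.4]
force: [0.8, -0.7, 0.3]
gripper_width: 49.8
gripper_force: 0.0
```

Request:
move_arm([
  [[0, 0, 0], 0, 1],
  [[0, 0, 0], 0, 1],
  [[0, 0, 0], 0, 1],
  [[0, 0, 0], 0, 1],
  [[0, 0, 0], 0, 1],
], squeeze=25)

```text
time_s: 30.4
ee_pos: [444.9, 262.5, 141.5]
ee_rot: [-179.9, -0.0, 82.4]
force: [-0.1, -0.5, 3.6]
gripper_width: 13.8
gripper_force: 25.0
```

```bash
python3 - <<'E'
from h import *
s=env.state(); j=tojig(np.array(s['ee_pos'])); print(s['ee_pos'],s['force'],j,s['gripper_width'])
r=80
a=np.radians(np.r_[98.2,np.linspace(93,1,17)]); y=r*np.cos(a); z=r*np.sin(a)
for i,(dy,dz) in enumerate(zip(np.diff(y)/10,np.diff(z)/10)): print([round(float(.1323*dy),2),round(float(.9912*dy),2),round(float(dz),2)],end=',\n' if i%5==4 else ', ')
E
```

```text
[444.88620129 262.48846421 141.46423339] [-0.12060019 -0.4675938   3.63922292] [-34.42572311 192.12314033 141.46423339] 13.828607258877534
[0.1, 0.72, 0.07], [0.11, 0.8, 0.0], [0.11, 0.79, -0.08], [0.1, 0.78, -0.16], [0.1, 0.76, -0.24],
[0.1, 0.73, -0.31], [0.09, 0.7, -0.38], [0.09, 0.66, -0.45], [0.08, 0.61, -0.52], [0.07, 0.55, -0.58],
[0.07, 0.49, -0.63], [0.06, 0.43, -0.68], [0.05, 0.36, -0.72], [0.04, 0.29, -0.75], [0.03, 0.21, -0.77],
[0.02, 0.13, -0.79], [0.01, 0.05, -0.8],
```

Request:
move_arm([
  [[0.1, 0.72, 0.07], 0, 1],
  [[0.11, 0.8, 0.0], 0, 1],
  [[0.11, 0.79, -0.08], 0, 1],
  [[0.1, 0.78, -0.16], 0, 1],
  [[0.1, 0.76, -0.24], 0, 1],
])

```text
time_s: 30.9
ee_pos: [450.0, 300.0, 137.4]
ee_rot: [-179.9, 0.2, 82.5]
force: [-2.2, -4.0, 4.7]
gripper_width: 13.9
gripper_force: 25.0
```

Request:
move_arm([
  [[0.1, 0.73, -0.31], 0, 1],
  [[0.09, 0.7, -0.38], 0, 1],
  [[0.09, 0.66, -0.45], 0, 1],
  [[0.08, 0.61, -0.52], 0, 1],
  [[0.07, 0.55, -0.58], 0, 1],
])

```text
time_s: 31.4
ee_pos: [454.8, 335.2, 116.0]
ee_rot: [-180.0, -0.2, 82.4]
force: [-3.8, 3.4, 9.4]
gripper_width: 13.7
gripper_force: 25.0
```

Request:
move_arm([
  [[0.07, 0.49, -0.63], 0, 1],
  [[0.06, 0.43, -0.68], 0, 1],
  [[0.05, 0.36, -0.72], 0, 1],
  [[0.04, 0.29, -0.75], 0, 1],
  [[0, 0, 0], 0, 1],
])

```text
time_s: 31.9
ee_pos: [457.4, 354.0, 88.2]
ee_rot: [180.0, -0.5, 82.3]
force: [-5.3, 10.1, 4.0]
gripper_width: 13.8
gripper_force: 25.0
```

Request:
move_arm([
  [[0.02, 0.1, -0.7], 0, 1],
  [[0.01, 0.05, -0.7], 0, 1],
  [[0, 0, -0.5], 0, 1],
  [[0, 0, 0], 0, 1],
])

```text
time_s: 32.3
ee_pos: [458.1, 358.2, 70.2]
ee_rot: [179.9, -0.8, 82.2]
force: [-6.5, 17.9, 5.3]
gripper_width: 13.6
gripper_force: 25.0
```

Request:
move_arm([
  [[0, 0, -0.3], 0, 1],
  [[0, 0, -0.3], 0, 1],
  [[0, 0, 0], 0, 1],
])

```text
time_s: 32.6
ee_pos: [458.2, 358.6, 64.4]
ee_rot: [179.9, -0.9, 82.2]
force: [-8.9, 19.9, 5.8]
gripper_width: 13.8
gripper_force: 25.0
```

Request:
move_arm([
  [[-0.03, -0.2, -0.3], 0, 1],
  [[-0.03, -0.2, -0.3], 0, 1],
  [[0, 0, 0], 0, 1],
])

```text
time_s: 32.9
ee_pos: [458.1, 357.1, 59.0]
ee_rot: [179.8, -1.2, 82.2]
force: [-9.3, 27.6, 6.6]
gripper_width: 13.7
gripper_force: 25.0
```

Request:
move_arm([
  [[0, 0, -0.3], 0, 1],
  [[0, 0, -0.3], 0, 1],
  [[0, 0, 0], 0, 1],
])

```text
time_s: 33.2
ee_pos: [457.9, 355.9, 52.3]
ee_rot: [179.8, -1.0, 82.2]
force: [-8.4, 24.4, 3.5]
gripper_width: 13.7
gripper_force: 25.0
```

```bash
cat > hh.py <<'E'
from h import *
np.set_printoptions(precision=1,suppress=True)
s=env.state(); print(s['force'],tojig(np.array(s['ee_pos'])))
for n in('side','top'):
    J=tojig(cloud(env.grab_frame(n))).reshape(-1,3); J=J[~np.isnan(J[:,0])]
    h=J[(abs(J[:,0]+32)<6.5)&(J[:,1]>120)&(J[:,1]<330)&(J[:,2]>20)&(J[:,2]<150)]
    for k in range(120,330,12):
        t=h[(h[:,1]>=k)&(h[:,1]<k+12)]
        if len(t)>3: print(n,k,len(t),np.percentile(t[:,2],[10,50,90]))
E
python3 hh.py
```

```text
[-8.4 24.4  3.5] [-33.9 286.5  52.3]
side 252 5 [77.5 79.5 81.6]
side 264 5 [79.2 80.  82.1]
side 276 7 [79.1 79.6 80.8]
side 288 17 [80.2 83.  85.6]
side 300 37 [ 72.1  81.4 146. ]
side 312 19 [125.9 128.2 137.2]
top 120 27 [61.4 64.9 69. ]
top 132 22 [63.5 67.4 70.6]
top 144 31 [41.1 69.  71.7]
top 156 10 [20.8 67.3 70.8]
top 168 25 [20.7 68.5 72. ]
top 180 17 [66.3 67.8 73.5]
top 192 27 [22.5 67.4 70.7]
top 204 15 [41.  69.1 71.8]
top 216 14 [65.3 68.6 73.4]
top 228 29 [71.2 74.5 78.1]
top 240 31 [71.9 77.  79.4]
top 252 23 [75.1 78.4 81.8]
```

Request:
move_arm([
  [[0, 0, 0], 0, 0.6],
  [[0, 0, 0], 0, 0.6],
  [[-0.1, -0.8, 1.9], 0, 0.6],
  [[0, 0, 0.1], 0, 0.6],
  [[0, 0, 0], 0, 0.6],
])

```text
time_s: 33.8
ee_pos: [456.4, 338.5, 70.0]
ee_rot: [179.9, -0.0, 82.4]
force: [0.3, 0.2, -0.3]
gripper_width: 36.4
gripper_force: 0.0
```

Request:
move_arm([
  [[0, 0, 0], 0, 1],
  [[0, 0, 0], 0, 1],
  [[0, 0, 0], 0, 1],
  [[0, 0, 0], 0, 1],
], squeeze=50)

```text
time_s: 34.2
ee_pos: [455.2, 338.6, 69.3]
ee_rot: [-179.9, 0.0, 82.4]
force: [-1.5, 0.9, -0.4]
gripper_width: 13.8
gripper_force: 50.0
```

```bash
python3 hh.py
```

```text
[-1.5  0.9 -0.4] [-34.3 269.   69.3]
side 240 6 [72.4 73.4 75.6]
side 252 7 [74.2 76.6 77.3]
side 264 12 [74.9 76.4 79.3]
side 276 17 [77.1 77.9 79.3]
side 288 25 [ 75.7  78.9 145.9]
side 300 36 [ 69.1  78.2 146.2]
top 120 27 [62.5 65.3 69.2]
top 132 24 [60.6 65.1 70.7]
top 144 32 [44.4 67.9 71.8]
top 156 9 [54.3 67.5 70.6]
top 168 20 [65.  70.5 73.1]
top 180 18 [65.6 68.3 74.4]
top 192 25 [57.6 66.7 70.7]
top 204 13 [66.3 68.9 72.2]
top 216 16 [66.3 70.1 72.6]
top 228 30 [70.7 73.6 77. ]
top 240 22 [69.1 74.2 78.2]
```

Request:
move_arm([
  [[0, 0, -0.2], 0, 1],
  [[0, 0, -0.2], 0, 1],
  [[0, 0, -0.2], 0, 1],
  [[0, 0, 0], 0, 1],
])

```text
time_s: 34.7
ee_pos: [455.3, 338.7, 68.8]
ee_rot: [-180.0, -0.0, 82.4]
force: [-10.6, -5.1, 32.7]
gripper_width: 13.9
gripper_force: 50.0
```

Request:
move_arm([
  [[0, 0, 0.4], 0, 1],
  [[0, 0, 0], 0, 0.5],
  [[0, 0, 0], 0, 0.5],
  [[0, 0, 0], 0, 0.5],
  [[0, 0, 2], 0, 0.5],
])

```text
time_s: 35.2
ee_pos: [454.7, 337.5, 85.3]
ee_rot: [-179.8, 0.3, 82.4]
force: [-0.4, -0.2, 0.2]
gripper_width: 42.8
gripper_force: 0.0
```

Request:
move_arm([
  [[0, 0, 4.5], 0, 0.5],
  [[0, 0, 4.5], 0, 0.5],
  [[0, 0, 4.5], 0, 0.5],
  [[0, -3, 3], 0, 0.5],
  [[0, 0, 0], 0, 0.5],
])

```text
time_s: 35.7
ee_pos: [458.1, 307.9, 257.6]
ee_rot: [179.5, -0.3, 82.3]
force: [0.7, 1.0, -0.2]
gripper_width: 45.9
gripper_force: 0.0
```

```bash
python3 hh.py | head -22; python3 br.py; python3 tl.py | tail -22; python3 - <<'E'
from h import *
p=env.grab_frame('side'); a=p['frame'][190:310,280:420]; cv2.imwrite('pics/s6.png',cv2.resize(a,None,fx=5,fy=5,interpolation=cv2.INTER_CUBIC)[...,::-1])
E
```

```text
[ 0.7  1.  -0.2] [-27.3 238.8 257.6]
side 120 11 [62.5 65.6 67.3]
side 132 11 [65.  68.2 71.1]
side 144 28 [41.9 62.5 69.1]
side 156 7 [62.1 69.  70. ]
side 168 11 [66.5 69.7 72. ]
side 180 12 [63.5 67.8 70.7]
side 192 14 [62.9 66.3 70.2]
side 204 10 [56.4 66.7 69.3]
side 216 5 [69.2 70.1 71.7]
side 228 17 [68.5 72.7 74.6]
side 240 15 [70.8 74.1 76.6]
side 252 17 [74.3 76.  77.6]
side 264 21 [70.5 76.1 78.3]
side 276 14 [76.6 78.4 79.9]
side 288 21 [73.7 78.3 80.4]
side 300 24 [69.4 75.5 81.3]
top 120 28 [64.1 66.5 69.2]
top 132 23 [62.4 67.2 71.2]
top 144 32 [45.1 67.9 72.3]
top 156 9 [58.5 68.7 72. ]
top 168 20 [58.2 71.1 76.6]
[-0.6  0.5 -0.3] [-29.2 239.2 252.8]
-65 19 [36.3 37.  38.6]
-45 20 [36.6 39.2 41.2]
-25 19 [37.  37.5 38.6]
-5 19 [37.1 39.  40.6]
15 9 [37.9 38.6 39.5]
[455.7 308.5 251.6] [-29.8 239.2 251.6] [0.3 0.2 0. ] 45.70153337546959 0.0
-54 18 [17.2 19.1 21.8]
-48 65 [18.2 20.6 22.9]
-42 55 [21.6 35.5 39.6]
-36 30 [35.2 38.4 40.6]
-30 12 [33.8 38.2 40.2]
-18 11 [21.2 25.2 25.4]
-12 40 [21.8 23.8 27. ]
-6 62 [21.4 24.3 26.1]
0 62 [21.3 24.3 27.4]
6 85 [22.5 27.7 39.7]
12 11 [21.3 30.3 41.6]
18 9 [22.3 23.8 27. ]
24 43 [21.6 24.1 26.8]
30 58 [21.3 23.9 27.5]
36 63 [21.6 23.8 26.6]
42 54 [19.7 26.7 32.3]
48 23 [27.8 30.2 31.8]
54 26 [28.2 30.4 33.6]
near fit [-0.3 26.2]
```

View pics/s6.png

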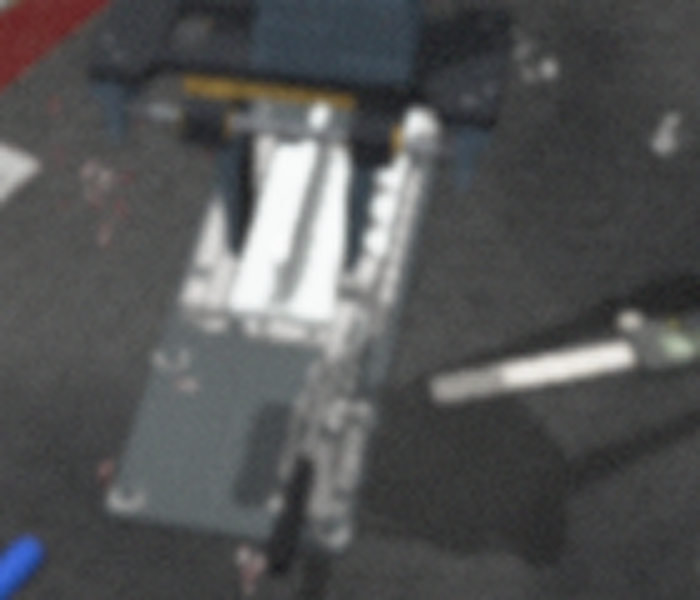

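The picture shows the plank flat at (290,230), the bar down over its near edge at (380,230), and the handle low and locked at (290,520). The gripper is clear above. Handing in.

```bash
python3 -c "
from workcell import env
print(env.job_done())"
```

```text
the job is handed in; nothing more can be done
None
```

The plank is seated flat in the drill jig with its tongue in the groove, the hold-down bar is down over its near edge, and the toggle clamp is shut; I handed it in at about 36 s with the gripper clear. The tongue went in at about 5 to 6 degrees rather than the suggested 10 to 25, because the tool could not be tilted.

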